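# Unstack the culture vessels into their imager trays

### The arm

A 6-joint arm with a two-finger parallel gripper is mounted at the origin on the work surface. World frame = base frame: x ahead of the robot, y to its left, z up, the work surface at z = 0. Lengths are in m, angles in rad, forces in N, time in s.
With the tool pointing down it reaches from about 0.4 to 0.825 m from the base axis. Payload 7 kg.
Tool frame: the origin (TCP) lies at the very end of the fingers, on their centre line; the grasp point (between the pads) lies 19 mm behind it; x points along the fingers, y is the direction in which the jaws open and shut, and the axes are right-handed (so a half turn about x gives the same grasp; the last joint's range is limited). The gripper opens to 88 mm and grips with 3 to 60 N. Pads are 19 mm wide; open, the fingers measure 130 mm over their backs; the gripper's body (78 mm by 193 mm) begins 47 mm behind the grasp point.
Start: joints at [-0.963, 0.359, 0.012, 0, -1.224, -0.288], TCP at [0.212, -0.641, 0.227] pointing down, gripper open.
Joint ranges: [-3.07, 3.07], [-1.43, 2.12], [-1.02, 1.25], [-3.03, 1.67], [-3.05, -0], [-3.03, 3.03]. Speed limits (rad/s): [2.39, 2.39, 3.01, 3.14, 3.14, 3.14].

### API

Orientations are given as [roll, pitch, yaw] about the fixed x, y, z axes, in that order (R = Rz(yaw) Ry(pitch) Rx(roll)).
In Python, from station import arm, cams gives the robot as it stands. The module is installed in compiled form; this text tells all that it offers.
- The arm moves only by the tool carry_out, never from a script. Its argument "deltas" is a list of rows, each a list of 6 numbers: the shift along the tool's x, y, z in units of 0.04 m (1.0 is 0.04 m), then the turn, a rotation vector about the tool's x, y, z in units of 4 degrees (1.0 is 4 degrees). In form: [[tx, ty, tz, ax, ay, az], ...]. A call has 1 to 5 rows; each row shifts and turns the pose as measured when the row begins, along the tool's axes as they then stand; what a row does not reach is not made up. A row lasts 1/10 s, in which the tool goes at most 50 mm and 8.59 degrees, less where a joint would pass 70% of its speed; a pose out of reach is approached as far as the arm can. A call with a number of a shift or a turn outside -1 to 1 is refused whole. A call with a gripper value outside its range is refused whole. "hand" is the closure, from 0 (fully open) to 1 (shut), set as the call begins (left out, the last holds). The fingers move at their own pace and stop on an object; "newtons" is the grip in N (left out, the last holds). Time passes only in rows, so rows that do not move let the fingers close. It gives the time, the measured TCP pose, the force and the opening at its end, in the units of the state.
- arm.get_state(): the state, without advancing time (a new reading comes with each control period).
- cams.grab_frame(name): name is "scene" or "top"; returns a dict with "pixels" (400x640x3 uint8, red, green, blue), "fx", "fy", "cx", "cy" (pixels), "k1" (the pictures are not rectified: a ray, as slopes to the right and down, at radius r is drawn at 1 + k1 r^2 times it, then the intrinsics apply), "T" (4x4, takes a point from camera to world coordinates). Camera axes: x right, y up, looking along -z (the intrinsics and any distortion apply to the point x, -y, -z); pixel columns grow to the right and rows downward; lengths in m; the calibration is good to about 2 mm. A picture is of the moment at which its call begins. There is no depth.
- arm.job_done(): hands the job in, once; it reports no verdict.
The state is a dict: "t": time; "q": joint angles; "qd": joint speeds; "joint_efforts": joint torques, N m; "eef_pos": TCP position; "ee_rot": TCP orientation; "force": force on the tool from outside, world axes, zero at the start; "moment": the same for the moment, N m; "width": finger opening in m.
Only numpy, scipy, OpenCV 4.12 (cv2) and the standard library are available. Lean on these libraries where they do the work, as an engineer would, in place of code of your own. Each camera call takes 0.05 s, during which the arm holds its last target.

### The job

The culture vessels for the imager stand in one stack: three flasks of different sizes with a small dish on top. Working from the top down, take the stack apart and seat each vessel flat in the pocket of the tray made for it, each flask with its cap lying in the tray's channel. Keep the vessels level, set them down rather than drop them, and leave the chamber slide and the vial between the trays where they are.

Things in the scene. Friction and masses are not known exactly. Their poses are not given: they have to be found in the camera images.
- dish: small clear round culture dish with its lid on, 36 mm diameter, 18 mm high, the top of the stack. Origin: centre of its underside, z up.
- flask_small: small clear culture flask, orange cap, under the dish, lying flat. Body 40 wide (y), 22 high, 52 mm long, then neck and cap (20 mm diameter, axis at half height); 76 mm overall. Origin: centre of the overall footprint, on the underside; x to the cap, z up. Parallel sides from x = -38 to 1 mm, beyond it narrows; balance point near x = -10 mm.
- flask_medium: medium clear culture flask, orange cap, under the small flask, lying flat. Body 52 wide (y), 28 high, 72 mm long, then neck and cap (26 mm diameter, axis at half height); 102 mm overall. Origin: centre of the overall footprint, on the underside; x to the cap, z up. Parallel sides from x = -51 to 3 mm, beyond it narrows; balance point near x = -13 mm.
- flask_large: large clear culture flask, orange cap, the bottom of the stack, on the bench, lying flat. Body 66 wide (y), 36 high, 102 mm long, then neck and cap (34 mm diameter, axis at half height); 140 mm overall. Origin: centre of the overall footprint, on the underside; x to the cap, z up. Parallel sides from x = -70 to 6 mm, beyond it narrows; balance point near x = -16 mm.
- tray_dish: flat dark imager tray for the dish, 134 x 88 mm outside (x, y) and 9 mm high, fixed to the bench, with one round pocket in its middle, 48 mm diameter, 4 mm deep, its floor 5 mm above the bench. Origin: centre of the tray, on the bench.
- tray_small: dark flat tray for the small flask, fixed, 134 x 88 mm (x, y), 9 mm high. Pocket 52 mm wide, from x = -44 to 20 mm, 4 mm deep, floor 5 mm above the bench, 6 mm larger all round than the flask's body; a 34 mm channel for the cap runs on to the +x edge. Origin: tray centre, on the bench. Flask seated: origins in line, x axes alike.
- tray_medium: dark flat tray for the medium flask, fixed, 134 x 88 mm (x, y), 9 mm high. Pocket 64 mm wide, from x = -57 to 27 mm, 4 mm deep, floor 5 mm above the bench, 6 mm larger all round than the flask's body; a 40 mm channel for the cap runs on to the +x edge. Origin: tray centre, on the bench. Flask seated: origins in line, x axes alike.
- tray_large: dark flat tray for the large flask, fixed, 172 x 98 mm (x, y), 9 mm high. Pocket 78 mm wide, from x = -76 to 38 mm, 4 mm deep, floor 5 mm above the bench, 6 mm larger all round than the flask's body; a 48 mm channel for the cap runs on to the +x edge. Origin: tray centre, on the bench. Flask seated: origins in line, x axes alike.
- chamber_slide: chamber slide lying between the trays, a bystander: a clear 76 x 26 mm slide carrying two rows of little open chambers, 12 mm high. Origin: centre of its underside, x along its length.
- vial: small amber vial with a white cap standing between the trays, a bystander: 22 mm diameter, 47 mm high. Origin: centre of its underside.
Not all that is in view belongs to the job. Leave any brown or purple look-alike of the flask_small alone.

How it is judged:
On the way, in this order (a step that is already met when the one before it is completed fails the run):
1. the small round dish is released, seated in its tray (horizontal distance between dish and tray_dish below 0.012 m and z of dish in the frame of tray_dish below 0.0075 m and angle between dish's own z axis and vertical below 0.07 rad and linear speed of dish below 0.02 m/s and contact force between the fingers and dish below 0.05 N), for 0.2 s.
2. the small flask is released, seated in its tray (horizontal distance between flask_small and tray_small below 0.012 m and z of flask_small in the frame of tray_small below 0.0075 m and angle between flask_small's own z axis and vertical below 0.07 rad and linear speed of flask_small below 0.02 m/s and contact force between the fingers and flask_small below 0.05 N and angle between the x axis of flask_small and the x axis of tray_small, either way round below 0.25 rad), for 0.2 s.
3. the medium flask is released, seated in its tray (horizontal distance between flask_medium and tray_medium below 0.012 m and z of flask_medium in the frame of tray_medium below 0.0075 m and angle between flask_medium's own z axis and vertical below 0.07 rad and linear speed of flask_medium below 0.02 m/s and contact force between the fingers and flask_medium below 0.05 N and angle between the x axis of flask_medium and the x axis of tray_medium, either way round below 0.25 rad), for 0.2 s.
4. the large flask is released, seated in its tray (horizontal distance between flask_large and tray_large below 0.012 m and z of flask_large in the frame of tray_large below 0.0075 m and angle between flask_large's own z axis and vertical below 0.07 rad and linear speed of flask_large below 0.02 m/s and contact force between the fingers and flask_large below 0.05 N and angle between the x axis of flask_large and the x axis of tray_large, either way round below 0.25 rad), for 0.2 s.
At the end, for the whole second after the job is handed in: Each vessel lies level (within 4 degrees) on the floor of its own tray's pocket (underside within 2.5 mm of the floor), its origin within 12 mm of the tray's origin in plan, each flask along its tray's x axis within 14 degrees with its cap in the channel, all released and at rest (all of step 1 and all of step 2 and all of step 3 and all of step 4); the robot touches nothing.
It fails at once if a vessel is tipped more than 30 degrees (angle between any of dish, flask_small, flask_medium, flask_large's own z axis and vertical above 0.52 rad).
It fails at once if a vessel is dropped (falls freely, touching nothing, faster than 0.7 m/s, which takes about 25 mm) ((contact force between anything else and dish below 0.001 N and linear speed of dish above 0.7 m/s) or (contact force between anything else and flask_small below 0.001 N and linear speed of flask_small above 0.7 m/s) or (contact force between anything else and flask_medium below 0.001 N and linear speed of flask_medium above 0.7 m/s) or (contact force between anything else and flask_large below 0.001 N and linear speed of flask_large above 0.7 m/s)).
It fails at once if the chamber slide is moved more than 20 mm or knocked over (distance of chamber_slide from where it was at the start of the episode above 0.02 m or angle between chamber_slide's own z axis and vertical above 0.5 rad).
It fails at once if the vial is moved more than 20 mm or knocked over (distance of vial from where it was at the start of the episode above 0.02 m or angle between vial's own z axis and vertical above 0.5 rad).
It also fails if it takes over 106 s, if anything falls off the work surface, if the arm or the gripper's body presses on something with over 40 N, if the wrist force passes 120 N, or if a joint passes its speed limit or range.

## Working session

There is one attempt and no reset: what is moved stays moved. The work goes in short steps, Python scripts to look and compute and a tool call to move; the robot and the scene stay as the last step left them, time stands still between calls to the robot, and variables do not carry over. Pictures are saved under pics/ and viewed, and the job is handed in when it is done.

Besides the shell and the picture viewer there is one more tool, called after "Emit:" as name([rows], argument=value, ...), one row to a line, values as JSON. carry_out: Moves the arm, as the interface text tells. Shifts and turns lie within -1 to 1; 1 stands for 0.04 m of shift or 4 degrees of turn. Its arguments: {"type":"object","properties":{"deltas":{"type":"array","items":{"type":"array","items":{"type":"number","minimum":-1,"maximum":1}}},"hand":{"type":"number"},"newtons":{"type":"number"}},"required":["deltas"]}

```bash
mkdir -p pics; python3 - <<'E'
from station import arm,cams
import cv2,numpy as np
for n in("scene","top"):
    f=cams.grab_frame(n);cv2.imwrite(f"pics/{n}0.png",f["pixels"][:,:,::-1])
    print(n,{k:np.round(f[k],4).tolist() for k in("fx","fy","cx","cy","k1","T")})
s=arm.get_state();print({k:np.round(v,4).tolist() for k,v in s.items()})
E
```

```text
scene {'fx': 374.9495, 'fy': 374.9495, 'cx': 315.5175, 'cy': 200.4957, 'k1': -0.0073, 'T': [[-0.6208, -0.6518, 0.4356, 0.9308], [0.784, -0.5177, 0.3426, 0.2885], [0.0023, 0.5542, 0.8324, 0.8305], [0.0, 0.0, 0.0, 1.0]]}
top {'fx': 384.2994, 'fy': 384.2994, 'cx': 317.8556, 'cy': 200.7608, 'k1': -0.0798, 'T': [[-0.0187, 0.9937, -0.1107, 0.4287], [-0.9998, -0.019, -0.0018, 0.0086], [-0.0039, 0.1107, 0.9938, 1.176], [0.0, 0.0, 0.0, 1.0]]}
{'t': 0.1, 'q': [-0.9629, 0.3593, 0.0112, -0.0003, -1.2241, -0.2881], 'qd': [0.0013, -0.0034, 0.0025, 0.0007, -0.0001, 0.0018], 'joint_efforts': [-0.0002, -58.4161, 29.3754, 7.0156, 0.0102, -0.0001], 'eef_pos': [0.212, -0.6404, 0.2257], 'ee_rot': [1.6558, 1.5693, 1.9754], 'force': [-0.1814, 0.2565, 0.3911], 'moment': [0.0417, 0.0532, -0.0], 'width': 0.0877}
```

View pics/scene0.png

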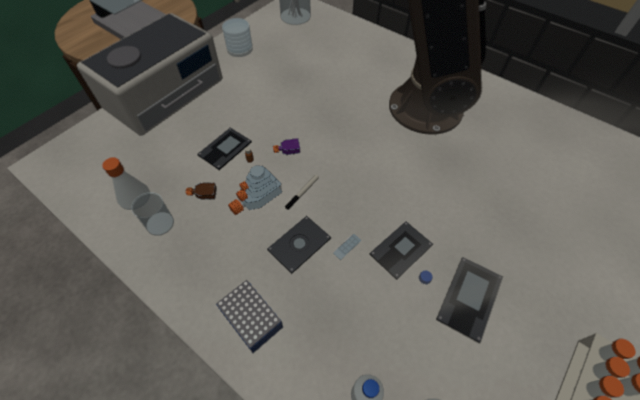

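View pics/top0.png

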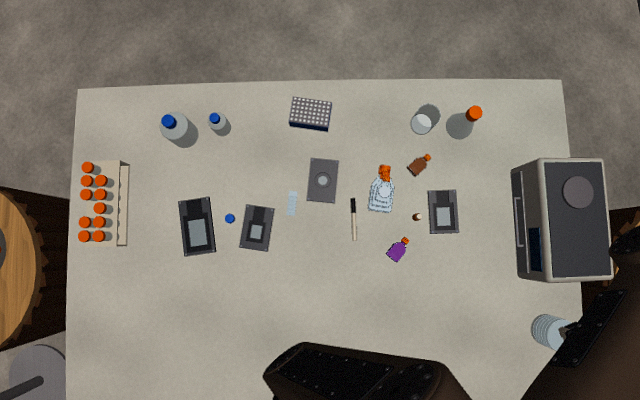

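The top view shows the stack at (381,188) and trays at (322,181) with a round pocket, (257,228), (443,212) and (197,226). The purple (398,250) and brown (419,164) flasks are decoys. I'll enlarge these areas next.

```bash
cat > h.py <<'E'
from station import arm,cams
import cv2,numpy as np
from scipy.optimize import least_squares
def grab(n): return cams.grab_frame(n)
def K(f): return np.array([[f["fx"],0,f["cx"]],[0,f["fy"],f["cy"]],[0,0,1.]])
def D(f): return np.array([f["k1"],0,0,0.])
def unproj(f,px,z):
    px=np.atleast_2d(np.array(px,float))
    n=cv2.undistortPoints(px[:,None],K(f),D(f))[:,0]
    d=np.c_[n[:,0],-n[:,1],-np.ones(len(n))]@f["T"][:3,:3].T
    o=f["T"][:3,3]; t=(z-o[2])/d[:,2]
    return o+d*t[:,None]
def proj(f,P):
    P=np.atleast_2d(np.array(P,float)); c=(P-f["T"][:3,3])@f["T"][:3,:3]
    c=c*[1,-1,-1]
    return cv2.projectPoints(c[:,None],np.zeros(3),np.zeros(3),K(f),D(f))[0][:,0]
def crop(f,name,u0,v0,u1,v1,s):
    im=f["pixels"][v0:v1,u0:u1,::-1]
    im=cv2.resize(im,None,fx=s,fy=s,interpolation=cv2.INTER_CUBIC)
    for u in range((u0+9)//10*10,u1,10):
        cv2.line(im,((u-u0)*s,0),((u-u0)*s,6),(0,255,255),1)
        if u%20==0: cv2.putText(im,str(u),((u-u0)*s,16),0,.4,(0,255,255),1)
    for v in range((v0+9)//10*10,v1,10):
        cv2.line(im,(0,(v-v0)*s),(6,(v-v0)*s),(0,255,255),1)
        if v%20==0: cv2.putText(im,str(v),(8,(v-v0)*s+4),0,.4,(0,255,255),1)
    cv2.imwrite(name,im)
E
python3 - <<'E'
from h import *
import pickle
f=grab("top");g=grab("scene");pickle.dump((f,g),open("f0.pkl","wb"))
crop(f,"pics/c1.png",340,140,470,270,6-2)
crop(f,"pics/c2.png",170,150,345,262,4)
crop(g,"pics/c3.png",180,110,330,260,5-1)
E
```

```text
(no output)
```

View pics/c1.png

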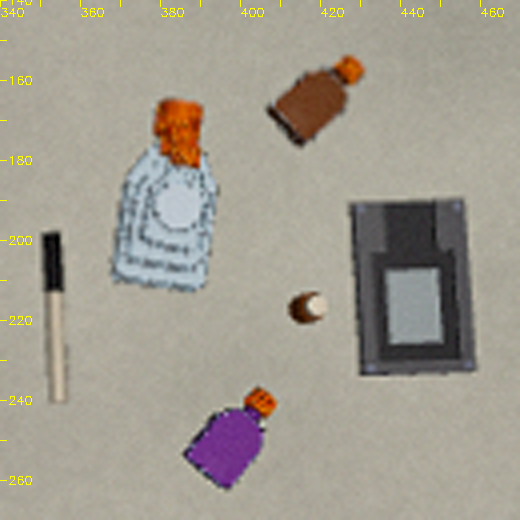

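View pics/c2.png

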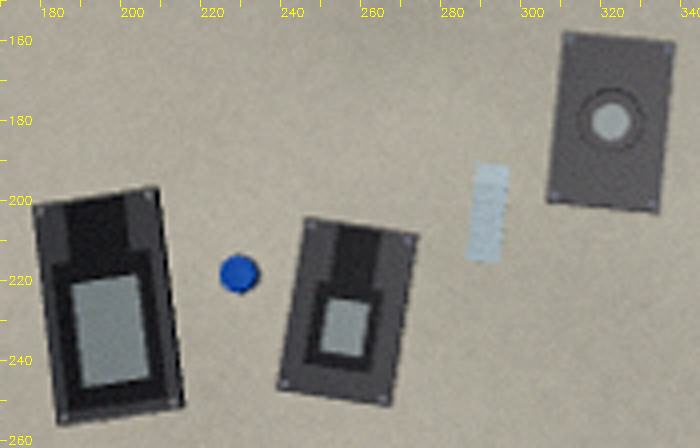

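View pics/c3.png

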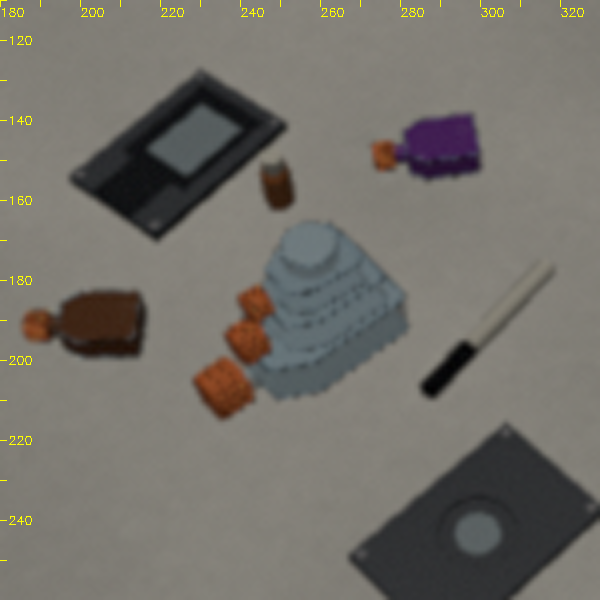

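Flask_small is the clear one with an orange cap in the stack at top (381,188). The brown (419,164) and purple (398,250) look-alikes stand alone and stay where they are. The medium tray is at (443,212) with the wider pocket, the small tray at (257,228), the large tray at (197,226) and the dish tray at (322,181). The amber vial is at (416,216) and the slide at (290,203).

Next I'll measure the tray poses by fitting both views.

```bash
cat > trays.py <<'E'
from h import *
import pickle
f,g=pickle.load(open("f0.pkl","rb"))
def rois(f,c,r):
    im=f["pixels"].astype(float).mean(2)
    return im
T={"dish":((322,181),(134,88)),"small":((257,228),(134,88)),"medium":((443,212),(134,88)),"large":((197,226),(172,98))}
def outline(pose,L,W,z):
    x,y,a=pose;c,s=np.cos(a),np.sin(a)
    P=np.array([[L/2,W/2],[L/2,-W/2],[-L/2,-W/2],[-L/2,W/2]])/1000
    return np.c_[x+P[:,0]*c-P[:,1]*s,y+P[:,0]*s+P[:,1]*c,np.full(4,z)]
def samples(pose,L,W,z,o):
    # points along outline offset outward by o (m)
    C=outline(pose,L+2000*o,W+2000*o,z);out=[]
    for i in range(4):
        t=np.linspace(.08,.92,25)[:,None];out.append(C[i]*(1-t)+C[(i+1)%4]*t)
    return np.vstack(out)
def val(im,px): return cv2.remap(im,px[:,0].astype(np.float32),px[:,1].astype(np.float32),cv2.INTER_LINEAR).ravel()
def silh(pose,L,W,f,shape):
    s=8
    Pt=np.vstack([proj(f,outline(pose,L,W,.009)),proj(f,outline(pose,L,W,0))])
    h=cv2.convexHull(Pt.astype(np.float32))[:,0]
    u0,v0=np.floor(h.min(0)-12).astype(int);u1,v1=np.ceil(h.max(0)+12).astype(int)
    m=np.zeros(((v1-v0)*s,(u1-u0)*s),np.uint8)
    cv2.fillPoly(m,[np.round((h-[u0,v0]+.5)*s).astype(int)],255)
    return cv2.resize(m,(u1-u0,v1-v0),interpolation=cv2.INTER_AREA)/255.,(u0,v0,u1,v1)
from scipy.optimize import minimize
from scipy.ndimage import gaussian_filter
def fit(n,fr):
    (u,v),(L,W)=T[n]
    p0=unproj(f,[(u,v)],.009)[0]
    a0=init.get(n,0.)
    def cost(p,off=None):
        c=0
        for i,F in fr:
            m,(u0,v0,u1,v1)=silh(p,L,W,F,None)
            m=gaussian_filter(m,.6)
            I=F["pixels"][v0:v1,u0:u1].astype(float).mean(2)
            # dark tray vs light bench: image = a + b*m in boundary band only
            band=(gaussian_filter(m,1.5)>.02)&(gaussian_filter(m,1.5)<.98)
            r=np.corrcoef(m[band],I[band])[0,1]
            c+=r
        return c
    best=None
    for a in np.arange(-.2,.21,.05)+a0:
        r=minimize(cost,[p0[0],p0[1],a],method="Nelder-Mead",options=dict(initial_simplex=[[p0[0],p0[1],a],[p0[0]+.006,p0[1],a],[p0[0],p0[1]+.006,a],[p0[0],p0[1],a+.04]],xatol=1e-5,fatol=1e-6))
        if best is None or r.fun<best.fun: best=r
    return best
init={}
if __name__=="__main__":
    for n in T:
        for lab,fr in (("both",[(0,f),(1,g)]),("top",[(0,f)]),("scene",[(1,g)])):
            r=fit(n,fr);print(n,lab,np.round(r.x,4),round(r.fun,3))
E
python3 trays.py
```

```text
dish both [ 0.623  -0.0045 -0.1191] -1.967
dish top [ 0.6232 -0.0041 -0.1186] -0.983
dish scene [ 0.6229 -0.0051 -0.1191] -0.991
small both [ 0.4803  0.1993 -0.1671] -1.957
small top [ 0.4808  0.1997 -0.1686] -0.976
small scene [ 0.4799  0.1993 -0.1693] -0.986
medium both [ 0.5191 -0.3733  0.0168] -1.922
medium top [ 0.5194 -0.3728  0.0152] -0.96
medium scene [ 0.5187 -0.3749  0.0127] -0.981
large both [0.4878 0.3851 0.131 ] -1.919
large top [0.4883 0.385  0.1311] -0.961
large scene [0.4876 0.3852 0.131 ] -0.96
```

Both views agree to about 1 mm on the trays. Now the stack, enlarged.

```bash
python3 - <<'E'
from h import *
import pickle
f,g=pickle.load(open("f0.pkl","rb"))
crop(f,"pics/s1.png",360,158,400,220,9)
crop(g,"pics/s2.png",222,158,290,214,9)
E
```

```text
(no output)
```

View pics/s1.png

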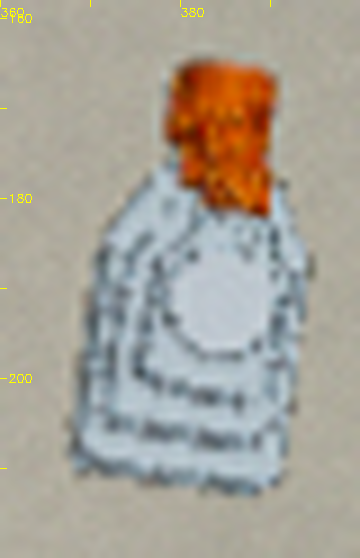

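View pics/s2.png

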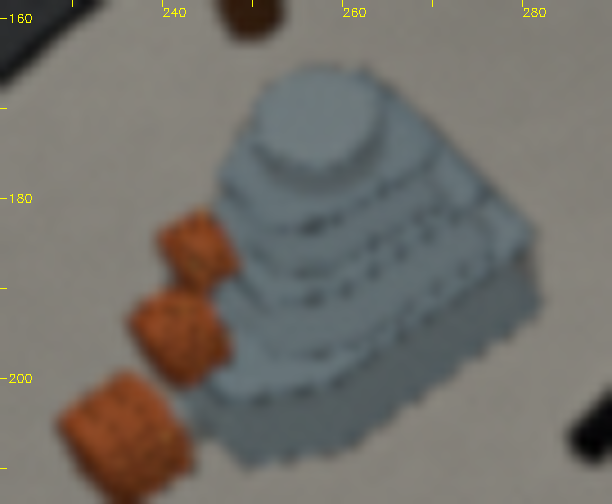

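```bash
cat > stack.py <<'E'
from h import *
from scipy.optimize import minimize
from scipy.ndimage import gaussian_filter
S={"small":dict(L=76,W=40,H=22,B=52,d=20,p=1),"medium":dict(L=102,W=52,H=28,B=72,d=26,p=3),"large":dict(L=140,W=66,H=36,B=102,d=34,p=6)}
def w(pose,P,z0):
    x,y,a=pose;c,s=np.cos(a),np.sin(a);P=np.array(P,float)/1000
    return np.c_[x+P[:,0]*c-P[:,1]*s,y+P[:,0]*s+P[:,1]*c,z0+P[:,2]]
def rear(n):  # top and bottom outlines of the parallel part
    d=S[n];x0=-d["L"]/2;h=d["W"]/2
    return np.array([[d["p"],h],[x0,h],[x0,-h],[d["p"],-h]])
def capring(n,x):
    d=S[n];t=np.linspace(0,2*np.pi,32,endpoint=False);r=d["d"]/2
    return np.c_[np.full(32,x),r*np.cos(t),d["H"]/2+r*np.sin(t)]
def hull(px): return cv2.convexHull(px.astype(np.float32))[:,0]
def mask(h,box,s=8):
    u0,v0,u1,v1=box;m=np.zeros(((v1-v0)*s,(u1-u0)*s),np.uint8)
    cv2.fillPoly(m,[np.round((h-[u0,v0]+.5)*s).astype(int)],255)
    return cv2.resize(m,(u1-u0,v1-v0),interpolation=cv2.INTER_AREA)/255.
def orange(f):
    I=f["pixels"].astype(float);return np.clip((I[...,0]-I[...,2]-30)/100,0,1)
def dark(f):
    I=f["pixels"].astype(np.float32).mean(2)
    u=cv2.resize(I,None,fx=4,fy=4,interpolation=cv2.INTER_CUBIC)
    b=cv2.morphologyEx(u,cv2.MORPH_BLACKHAT,np.ones((17,17)))
    return cv2.GaussianBlur(b,(0,0),3.)
def samp(im,px,s=1):
    q=(px+.5)*s-.5
    return cv2.remap(im.astype(np.float32),q[:,0].astype(np.float32)[:,None],q[:,1].astype(np.float32)[:,None],cv2.INTER_LINEAR).ravel()
def line(P,n=40):
    out=[]
    for a,b in zip(P[:-1],P[1:]):
        t=np.linspace(0.03,.97,n)[:,None];out.append(a*(1-t)+b*t)
    return np.vstack(out)
def draw(f,items,name,box,s):
    u0,v0,u1,v1=box
    im=cv2.resize(f["pixels"][v0:v1,u0:u1,::-1],None,fx=s,fy=s,interpolation=cv2.INTER_CUBIC)
    for P,col,cl in items:
        q=((proj(f,P)-[u0,v0]+.5)*s).round().astype(int)
        cv2.polylines(im,[q],cl,col,1,cv2.LINE_AA)
    cv2.imwrite(name,im)
def wire(n,pose,z0,col,cl=.024):
    d=S[n];R=rear(n);it=[]
    for z in (0,d["H"]): it.append((w(pose,np.c_[R,np.full(4,z)],z0),col,False))
    it.append((w(pose,capring(n,d["L"]/2),z0),col,True));it.append((w(pose,capring(n,d["L"]/2-(d["L"]-d["B"])*.6),z0),col,True))
    return it
def disc(x,y,z,r,col): 
    t=np.linspace(0,2*np.pi,40);return (np.c_[x+r*np.cos(t),y+r*np.sin(t),np.full(40,z)],col,True)
def capmask_cost(n,p,z0,F,box,k,lab):
    d=S[n];P=np.vstack([capring(n,d["L"]/2),capring(n,d["L"]/2-k*(d["L"]-d["B"]))])
    m=gaussian_filter(mask(hull(proj(F,w(p,P,z0))),box),.5)
    u0,v0,u1,v1=box;o=lab[v0:v1,u0:u1]
    return m,o
E
cat > fit0.py <<'E'
from stack import *
import pickle
f,g=pickle.load(open("f0.pkl","rb"))
Z={"large":0,"medium":.036,"small":.064}
dk=[dark(f),dark(g)]
og=orange(g)
_,lab,st,ce=cv2.connectedComponentsWithStats((og[150:225,215:265]>.35).astype(np.uint8))
print([(s[4],np.round(c+[215,150],1)) for s,c in zip(st[1:],ce[1:])])
dc=[(384.0-.5,192.3-.5),(257.2-.5,171.5-.5)]
for F,c in zip((f,g),dc): print("dish",unproj(F,[c],.104)[0].round(4))
seed={"large":(233,205),"medium":(240.5,194),"small":(242.5,185)}
res={}
for n in seed:
    d=S[n];box=(seed[n][0].__int__()-14,int(seed[n][1])-14,int(seed[n][0])+14,int(seed[n][1])+14)
    c=unproj(g,[seed[n]],Z[n]+d["H"]/2000)[0]
    best=None
    def cost(p,parts=False):
        s=0
        m,o=capmask_cost(n,p[:3],Z[n],g,box,p[3],og)
        # only pixels near this cap
        wgt=gaussian_filter(m,2)>.03
        cap=((m-o)**2)[wgt].sum()/ (m.sum()+1)
        R=rear(n);e=0
        for F,D in zip((f,g),dk):
            P=line(w(p[:3],np.c_[R,np.full(4,d["H"])],Z[n]))
            e+=samp(D,proj(F,P),4).mean()
        if parts: return cap,e
        return cap*3-e/15+ 5*max(0,abs(p[3]-.6)-.25)
    for a in np.arange(-.3,.31,.06):
        x=c[0]-np.cos(a)*(d["L"]*.4/1000);y=c[1]-np.sin(a)*(d["L"]*.4/1000)
        for dx in(-.008,0,.008):
            x0=np.array([x+dx,y,a,.6])
            sx=np.vstack([x0,x0+[.005,0,0,0],x0+[0,.005,0,0],x0+[0,0,.05,0],x0+[0,0,0,.1]])
            r=minimize(cost,x0,method="Nelder-Mead",options=dict(initial_simplex=sx,xatol=1e-5,fatol=1e-5,maxiter=400))
            if best is None or r.fun<best.fun:best=r
    res[n]=best.x;print(n,best.x.round(4),round(best.fun,3),np.round(cost(best.x,True),3))
pickle.dump(res,open("res0.pkl","wb"))
it=[]
for n,c in zip(("large","medium","small"),((0,0,255),(0,255,0),(255,0,255))): it+=wire(n,res[n][:3],Z[n],c)
D=np.mean([unproj(F,[c],.104)[0] for F,c in zip((f,g),dc)],0)
it+=[disc(D[0],D[1],.104,.018,(0,255,255))]
draw(f,it,"pics/o1.png",(360,158,400,220),9);draw(g,it,"pics/o2.png",(222,158,290,214),9)
E
python3 fit0.py
```

```text
[(np.int32(107), array([242.4, 191. ])), (np.int32(116), array([235.8, 205.9]))]
dish [ 0.57  -0.175  0.104]
dish [ 0.5723 -0.1776  0.104 ]
large [ 0.5911 -0.1828 -0.2168  0.5597] -1.754 [ 0.214 35.943]
medium [ 0.5835 -0.1796 -0.2376  0.4962] -2.098 [ 0.275 43.841]
small [ 0.5813 -0.182  -0.318   0.5033] -2.598 [ 0.287 51.906]
```

```bash
python3 -c "
import cv2,numpy as np
a=cv2.imread('pics/o1.png');b=cv2.imread('pics/o2.png');b=cv2.resize(b,None,fx=.7,fy=.7)
c=np.zeros((558,790,3),np.uint8);c[:a.shape[0],:a.shape[1]]=a;c[:b.shape[0],361:361+b.shape[1]]=b[:,:429];cv2.imwrite('pics/o3.png',c)"
```

```text
(no output)
```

View pics/o3.png

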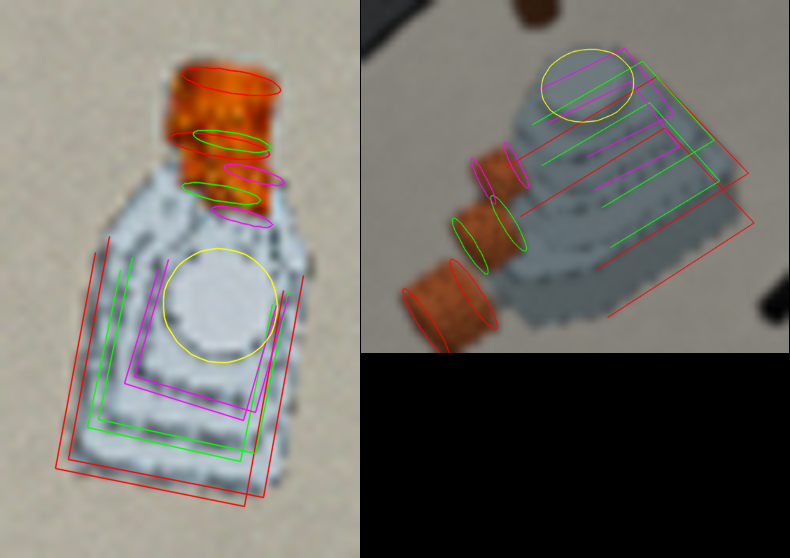

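```bash
cat > plan.py <<'E'
from h import *
from scipy.spatial.transform import Rotation as Ro
def target_R(a,s=1):
    y=np.array([-np.sin(a),np.cos(a),0])*s;x=np.array([0,0,-1.]);return np.c_[x,y,np.cross(x,y)]
def cur():
    s=arm.get_state();return s,np.array(s["eef_pos"]),Ro.from_euler("xyz",s["ee_rot"]).as_matrix()
def plan(pos,a,s=1,step=1.):
    """print tool-frame total, then suggested rows (units), orientation first considered constant-rate"""
    st,p,R=cur();G=target_R(a,s)
    dR=Ro.from_matrix(R.T@G).as_rotvec();rot=np.degrees(dR)/4
    t=R.T@(np.array(pos)-p)/.04
    n=int(max(np.ceil(np.abs(rot).max()/1.),np.ceil(np.linalg.norm(t)/step),1))
    print("t",round(st["t"],2),"pos",p.round(4),"rot units",rot.round(2),"n",n,"width",round(st["width"],4),"F",np.round(st["force"],1))
    for k in range(n):
        Rk=R@Ro.from_rotvec(dR*k/n).as_matrix()
        d=Rk.T@(np.array(pos)-p)/n/.04
        print("   ",[float(v) for v in np.r_[d,rot/n].round(2)])
E
python3 - <<'E'
from plan import *
s,p,R=cur();print(R.round(3))
plan((.571,-.1763,.227),-.12,1,.8);plan((.571,-.1763,.227),-.12,-1,.8)
E
```

```text
[[-0.    -0.314  0.949]
 [ 0.001  0.949  0.314]
 [-1.     0.001 -0.   ]]
t 0.2 pos [ 0.2121 -0.6405  0.226 ] rot units [ 6.3  -0.   -0.01] n 19 width 0.0876 F [ 0.7 -0.2 -0.6]
    [-0.0, 0.43, 0.64, 0.33, -0.0, -0.0]
    [-0.0, 0.45, 0.63, 0.33, -0.0, -0.0]
    [-0.0, 0.46, 0.62, 0.33, -0.0, -0.0]
    [-0.0, 0.47, 0.61, 0.33, -0.0, -0.0]
    [-0.0, 0.49, 0.6, 0.33, -0.0, -0.0]
    [-0.0, 0.5, 0.59, 0.33, -0.0, -0.0]
    [-0.0, 0.52, 0.57, 0.33, -0.0, -0.0]
    [-0.0, 0.53, 0.56, 0.33, -0.0, -0.0]
    [-0.0, 0.54, 0.55, 0.33, -0.0, -0.0]
    [-0.0, 0.55, 0.54, 0.33, -0.0, -0.0]
    [-0.0, 0.57, 0.52, 0.33, -0.0, -0.0]
    [-0.0, 0.58, 0.51, 0.33, -0.0, -0.0]
    [-0.0, 0.59, 0.5, 0.33, -0.0, -0.0]
    [-0.0, 0.6, 0.48, 0.33, -0.0, -0.0]
    [-0.0, 0.61, 0.47, 0.33, -0.0, -0.0]
    [-0.0, 0.62, 0.46, 0.33, -0.0, -0.0]
    [-0.0, 0.63, 0.44, 0.33, -0.0, -0.0]
    [-0.0, 0.64, 0.43, 0.33, -0.0, -0.0]
    [-0.0, 0.65, 0.41, 0.33, -0.0, -0.0]
t 0.2 pos [ 0.2121 -0.6405  0.226 ] rot units [-3.87e+01  2.00e-02 -1.00e-02] n 39 width 0.0876 F [ 0.7 -0.2 -0.6]
    [-0.0, 0.21, 0.31, -0.99, 0.0,
[... 897 characters left out ...]
0.22, -0.99, 0.0, -0.0]
    [-0.0, -0.32, 0.2, -0.99, 0.0, -0.0]
    [-0.0, -0.33, 0.18, -0.99, 0.0, -0.0]
    [-0.0, -0.34, 0.16, -0.99, 0.0, -0.0]
    [-0.0, -0.35, 0.13, -0.99, 0.0, -0.0]
    [-0.0, -0.36, 0.11, -0.99, 0.0, -0.0]
    [-0.0, -0.37, 0.08, -0.99, 0.0, -0.0]
    [-0.0, -0.37, 0.06, -0.99, 0.0, -0.0]
    [-0.0, -0.37, 0.03, -0.99, 0.0, -0.0]
    [-0.0, -0.38, 0.01, -0.99, 0.0, -0.0]
    [-0.0, -0.38, -0.02, -0.99, 0.0, -0.0]
    [-0.0, -0.37, -0.05, -0.99, 0.0, -0.0]
    [-0.0, -0.37, -0.07, -0.99, 0.0, -0.0]
    [-0.0, -0.36, -0.1, -0.99, 0.0, -0.0]
    [-0.0, -0.36, -0.12, -0.99, 0.0, -0.0]
    [-0.0, -0.35, -0.15, -0.99, 0.0, -0.0]
    [-0.0, -0.34, -0.17, -0.99, 0.0, -0.0]
```

Emit:
carry_out([
  [0,0.85,0.35,0.5,0,0],
  [0,0.87,0.32,0.5,0,0],
  [0,0.88,0.28,0.5,0,0],
  [0,0.89,0.25,0.5,0,0],
  [0,0.9,0.22,0.5,0,0],
], hand=0, newtons=20)

```text
t: 0.7
eef_pos: [0.2232, -0.4531, 0.2219]
ee_rot: [2.151, 1.564, 2.286]
force: [1.6, 0.4, 0.8]
width: 0.088
```

```bash
python3 - <<'E'
from plan import *
plan((.571,-.1763,.2),-.12,1,.9)
E
```

```text
t 0.7 pos [ 0.2232 -0.4531  0.2219] rot units [ 3.65 -0.06 -0.07] n 13 width 0.088 F [1.6 0.4 0.8]
    [0.04, 0.44, 0.73, 0.28, -0.0, -0.01]
    [0.04, 0.45, 0.73, 0.28, -0.0, -0.01]
    [0.04, 0.47, 0.72, 0.28, -0.0, -0.01]
    [0.04, 0.48, 0.71, 0.28, -0.0, -0.01]
    [0.04, 0.49, 0.7, 0.28, -0.0, -0.01]
    [0.04, 0.51, 0.69, 0.28, -0.0, -0.01]
    [0.04, 0.52, 0.68, 0.28, -0.0, -0.01]
    [0.04, 0.53, 0.67, 0.28, -0.0, -0.01]
    [0.04, 0.55, 0.66, 0.28, -0.0, -0.01]
    [0.04, 0.56, 0.65, 0.28, -0.0, -0.01]
    [0.04, 0.57, 0.64, 0.28, -0.0, -0.01]
    [0.04, 0.58, 0.62, 0.28, -0.0, -0.01]
    [0.04, 0.6, 0.61, 0.28, -0.0, -0.01]
```

Emit:
carry_out([
  [0.04,0.44,0.73,0.3,0,0],
  [0.04,0.46,0.72,0.3,0,0],
  [0.04,0.48,0.71,0.3,0,0],
  [0.04,0.5,0.7,0.3,0,0],
  [0.04,0.51,0.69,0.3,0,0],
])

```text
t: 1.2
eef_pos: [0.3567, -0.3381, 0.2156]
ee_rot: [1.742, 1.567, 1.765]
force: [-0.5, -1.2, 0.9]
width: 0.0877
```

Emit:
carry_out([
  [0.04,0.52,0.68,0.3,0,0],
  [0.04,0.53,0.67,0.3,0,0],
  [0.04,0.54,0.66,0.3,0,0],
  [0.04,0.55,0.65,0.3,0,0],
  [0.04,0.57,0.64,0.3,0,0],
])

```text
t: 1.7
eef_pos: [0.4956, -0.2265, 0.2084]
ee_rot: [1.41, 1.567, 1.324]
force: [0.3, -1.1, 1.1]
width: 0.0877
```

Emit:
carry_out([
  [0.04,0.58,0.63,0.3,0,0],
  [0.04,0.6,0.62,0.3,0,0],
  [0,0,0,0,0,0],
])

```text
t: 2.0
eef_pos: [0.5544, -0.1798, 0.2044]
ee_rot: [1.535, 1.567, 1.408]
force: [-0.8, -1.0, -0.1]
width: 0.0875
```

```bash
python3 - <<'E'
from plan import *
plan((.571,-.1763,.2),-.12,1,.9)
E
```

```text
t 2.0 pos [ 0.5544 -0.1798  0.2044] rot units [-0.11  0.   -0.05] n 1 width 0.0875 F [-0.8 -1.  -0.1]
    [0.11, 0.14, 0.4, -0.11, 0.0, -0.05]
```

Emit:
carry_out([
  [0.1,0.14,0.4,-0.1,0,0],
  [0.7,0,0,0,0,0],
  [0.7,0,0,0,0,0],
  [0,0,0,0,0,0],
])

```text
t: 2.4
eef_pos: [0.572, -0.1751, 0.143]
ee_rot: [1.392, 1.567, 1.274]
force: [-0.8, 0.3, -0.6]
width: 0.0874
```

```bash
python3 - <<'E'
from plan import *
from stack import *
plan((.571,-.1763,.094),-.12,1,.9)
g=grab("scene");s,p,R=cur()
tips=[]
for sg in(-1,1):
    c=p+R[:,1]*sg*.044
    it=[c-R[:,2]*.0095,c+R[:,2]*.0095,c+R[:,2]*.0095-R[:,0]*.038,c-R[:,2]*.0095-R[:,0]*.038]
    tips.append((np.array(it),(0,255,255),True))
draw(g,tips,"pics/t1.png",(200,110,320,210),6)
E
```

```text
t 2.4 pos [ 0.572  -0.1751  0.143 ] rot units [ 0.03  0.01 -0.05] n 2 width 0.0874 F [-0.8  0.3 -0.6]
    [0.61, -0.02, -0.01, 0.02, 0.0, -0.03]
    [0.61, -0.02, -0.01, 0.02, 0.0, -0.03]
```

View pics/t1.png

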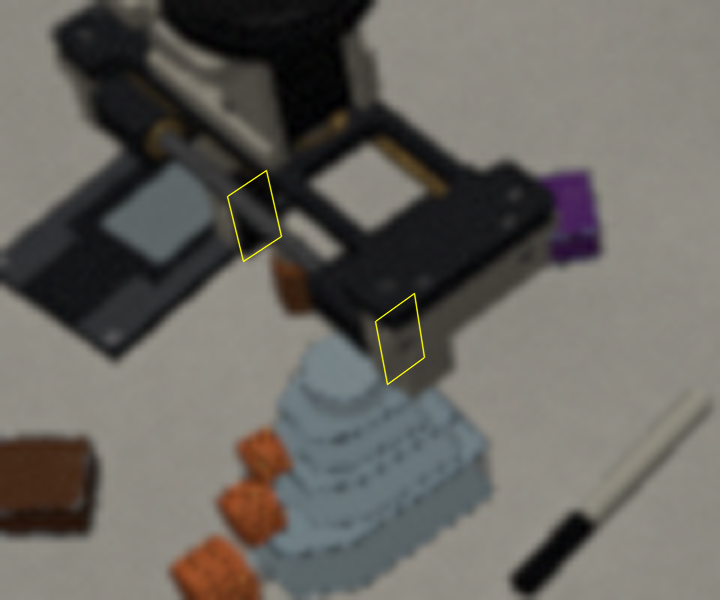

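The fingertips appear where the pose predicts, straddling the dish. Going down to grip it.

Emit:
carry_out([
  [0.6,-0.02,0,0,0,0],
  [0.6,0,0,0,0,0],
  [0,0,0,0,0,0],
])

```text
t: 2.75
eef_pos: [0.5756, -0.1774, 0.1017]
ee_rot: [0.261, 1.561, 0.145]
force: [-1.4, -0.3, -0.1]
width: 0.0877
```

Emit:
carry_out([
  [0,0,0,0,0,0],
  [0,0,0,0,0,0],
  [0,0,0,0,0,0],
  [0,0,0,0,0,0],
  [0,0,0,0,0,0],
], hand=1, newtons=12)

```text
t: 3.25
eef_pos: [0.5789, -0.1783, 0.1092]
ee_rot: [0.12, 1.552, 0.004]
force: [-0.9, 0.0, 0.5]
width: 0.0528
```

```bash
python3 - <<'E'
from plan import *
for i in range(3):
    s,p,R=cur();print(s["t"],p.round(4),R[:,0].round(3),R[:,1].round(3),np.round(s["qd"],3),s["width"])
plan((.571,-.1763,.094),-.12,1,.9)
E
```

```text
3.25 [ 0.5789 -0.1783  0.1092] [ 0.019  0.    -1.   ] [0.116 0.993 0.002] [ 0.001 -0.008  0.006 -0.    -0.004 -0.001] 0.05282383862530428
3.25 [ 0.5789 -0.1783  0.1092] [ 0.019  0.    -1.   ] [0.116 0.993 0.002] [ 0.001 -0.008  0.006 -0.    -0.004 -0.001] 0.05282383862530428
3.25 [ 0.5789 -0.1783  0.1092] [ 0.019  0.    -1.   ] [0.116 0.993 0.002] [ 0.001 -0.008  0.006 -0.    -0.004 -0.001] 0.05282383862530428
t 3.25 pos [ 0.5789 -0.1783  0.1092] rot units [ 0.06  0.27 -0.03] n 1 width 0.0528 F [-0.9  0.   0.5]
    [0.38, 0.03, -0.21, 0.06, 0.27, -0.03]
```

Emit:
carry_out([
  [0.25,0.02,-0.12,0,0.15,0],
  [0.2,0.02,-0.12,0,0.15,0],
  [0.04,0,-0.02,0,0.05,0],
], hand=0.4)

```text
t: 3.55
eef_pos: [0.5683, -0.1752, 0.0885]
ee_rot: [2.768, 1.564, 2.652]
force: [-0.8, -1.1, -0.7]
width: 0.0527
```

```bash
python3 - <<'E'
from plan import *
plan((.571,-.1763,.094),-.12,1,.9)
E
```

```text
t 3.55 pos [ 0.5683 -0.1752  0.0885] rot units [ 0.06 -0.09 -0.04] n 1 width 0.0527 F [-0.8 -1.1 -0.7]
    [-0.14, -0.02, 0.07, 0.06, -0.09, -0.04]
```

Emit:
carry_out([
  [-0.15,-0.02,0.07,0,-0.1,0],
])

```text
t: 3.65
eef_pos: [0.5699, -0.1762, 0.0931]
ee_rot: [2.442, 1.567, 2.326]
force: [0.7, 0.2, 0.7]
width: 0.0524
```

Emit:
carry_out([
  [0,0,0,0,0,0],
])

```text
t: 3.75
eef_pos: [0.5706, -0.1763, 0.0937]
ee_rot: [2.218, 1.568, 2.102]
force: [0.2, 0.4, -0.0]
width: 0.0526
```

Emit:
carry_out([
  [0,0,0,0,0,0],
])

```text
t: 3.85
eef_pos: [0.5707, -0.1764, 0.0938]
ee_rot: [2.167, 1.568, 2.052]
force: [0.1, 0.3, -0.2]
width: 0.0524
```

Emit:
carry_out([
  [0,0,0,0,0,0],
])

```text
t: 3.95
eef_pos: [0.571, -0.1764, 0.0941]
ee_rot: [1.986, 1.568, 1.87]
force: [-0.7, -0.6, -0.6]
width: 0.0528
```

Emit:
carry_out([
  [0,0,0,0,0,0],
  [0,0,0,0,0,0],
  [0,0,0,0,0,0],
  [0,0,0,0,0,0],
], hand=1, newtons=12)

```text
t: 4.35
eef_pos: [0.5711, -0.1765, 0.0944]
ee_rot: [1.678, 1.569, 1.563]
force: [0.4, -0.2, 0.0]
width: 0.0356
```

```bash
python3 - <<'E'
from plan import *
plan((.571,-.1763,.094),-.12,1,.9)
E
```

```text
t 4.35 pos [ 0.5711 -0.1765  0.0944] rot units [ 0.06 -0.   -0.03] n 1 width 0.0356 F [ 0.4 -0.2  0. ]
    [0.01, 0.0, -0.0, 0.06, -0.0, -0.03]
```

Emit:
carry_out([
  [-0.2,0,0,0,0,0],
  [-0.4,0,0,0,0,0],
  [-0.4,0,0,0,0,0],
  [-0.3,0,0,0,0,0],
  [-0.1,0,0,0,0,0],
])

```text
t: 4.85
eef_pos: [0.5706, -0.1766, 0.1534]
ee_rot: [2.37, 1.568, 2.254]
force: [0.4, 1.0, -0.7]
width: 0.0356
```

```bash
python3 - <<'E'
from plan import *
from stack import *
plan((.623,-.0045,.15),-.12,1,.6)
g=grab("scene");t=grab("top");import pickle;pickle.dump((t,g),open("f1.pkl","wb"))
draw(g,[],"pics/l1.png",(200,110,320,210),6)
E
```

```text
t 4.85 pos [ 0.5706 -0.1766  0.1534] rot units [ 0.06 -0.03 -0.03] n 8 width 0.0356 F [ 0.4  1.  -0.7]
    [0.01, 0.55, 0.1, 0.01, -0.0, -0.0]
    [0.01, 0.55, 0.1, 0.01, -0.0, -0.0]
    [0.01, 0.55, 0.1, 0.01, -0.0, -0.0]
    [0.01, 0.55, 0.1, 0.01, -0.0, -0.0]
    [0.01, 0.55, 0.1, 0.01, -0.0, -0.0]
    [0.01, 0.55, 0.1, 0.01, -0.0, -0.0]
    [0.01, 0.55, 0.1, 0.01, -0.0, -0.0]
    [0.01, 0.55, 0.1, 0.01, -0.0, -0.0]
```

View pics/l1.png

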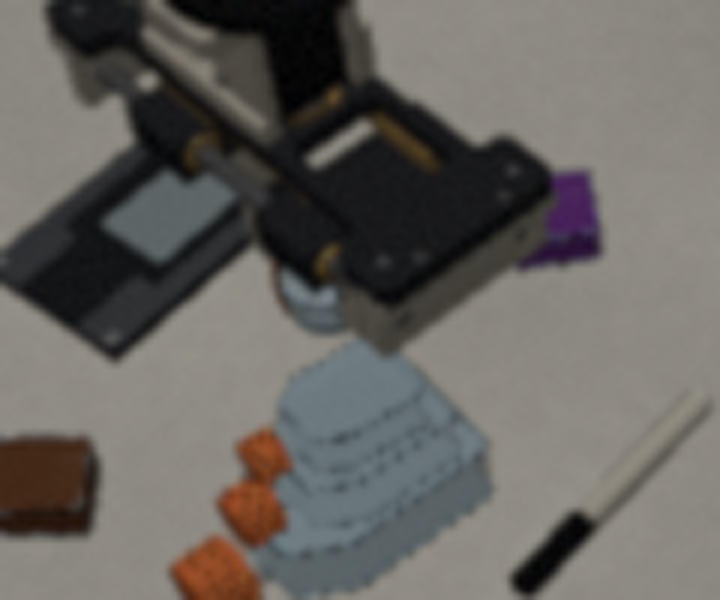

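The dish is up in the fingers and level (about (252,160) in the scene image), and the stack is undisturbed. Moving to the dish tray.

Emit:
carry_out([
  [0,0.3,0.05,0,0,0],
  [0,0.6,0.1,0,0,0],
  [0,0.65,0.12,0,0,0],
  [0,0.65,0.12,0,0,0],
  [0,0.65,0.12,0,0,0],
])

```text
t: 5.45
eef_pos: [0.6024, -0.0628, 0.149]
ee_rot: [2.936, 1.563, 2.815]
force: [-0.1, -0.2, -0.0]
width: 0.0356
```

Emit:
carry_out([
  [0,0.65,0.12,0,0,0],
  [0,0.55,0.1,0,0,0],
  [0,0.3,0.05,0,0,0],
  [0,0,0,0,0,0],
])

```text
t: 5.85
eef_pos: [0.6202, 0.0028, 0.1453]
ee_rot: [3.111, 1.558, 2.993]
force: [-0.0, 0.3, -0.7]
width: 0.0357
```

```bash
python3 - <<'E'
from plan import *
plan((.623,-.0045,.08),-.12,1,.5)
E
```

```text
t 5.85 pos [0.6202 0.0028 0.1453] rot units [ 0.03 -0.18 -0.01] n 4 width 0.0357 F [-0.   0.3 -0.7]
    [0.41, -0.04, 0.03, 0.01, -0.05, -0.0]
    [0.41, -0.04, 0.03, 0.01, -0.05, -0.0]
    [0.41, -0.04, 0.03, 0.01, -0.05, -0.0]
    [0.41, -0.04, 0.02, 0.01, -0.05, -0.0]
```

Emit:
carry_out([
  [0.4,-0.06,0.03,0,-0.06,0],
  [0.4,-0.06,0.02,0,-0.06,0],
  [0.4,-0.06,0.02,0,-0.06,0],
  [0.4,0,0.02,0,0,0],
  [0,0,0,0,0,0],
])

```text
t: 6.35
eef_pos: [0.6208, -0.0066, 0.078]
ee_rot: [-2.917, 1.569, -3.036]
force: [-0.8, -0.9, -0.6]
width: 0.0352
```

```bash
python3 - <<'E'
from plan import *
from stack import *
plan((.623,-.0045,.0135),-.12,1,.2)
s,p,R=cur()
g=grab("scene")
draw(g,[disc(*p[:2],p[2]-.0084,.018,(0,255,255)),disc(*p[:2],p[2]-.0084+.018,.018,(0,255,255)),disc(.623,-.0045,.009,.024,(0,0,255))],"pics/l2.png",(250,180,350,280),6)
E
```

```text
t 6.35 pos [ 0.6208 -0.0066  0.078 ] rot units [ 0.02 -0.02  0.01] n 9 width 0.0352 F [-0.8 -0.9 -0.6]
    [0.18, 0.01, 0.01, 0.0, -0.0, 0.0]
    [0.18, 0.01, 0.01, 0.0, -0.0, 0.0]
    [0.18, 0.01, 0.01, 0.0, -0.0, 0.0]
    [0.18, 0.01, 0.01, 0.0, -0.0, 0.0]
    [0.18, 0.01, 0.01, 0.0, -0.0, 0.0]
    [0.18, 0.01, 0.01, 0.0, -0.0, 0.0]
    [0.18, 0.01, 0.01, 0.0, -0.0, 0.0]
    [0.18, 0.01, 0.01, 0.0, -0.0, 0.0]
    [0.18, 0.01, 0.01, 0.0, -0.0, 0.0]
```

View pics/l2.png

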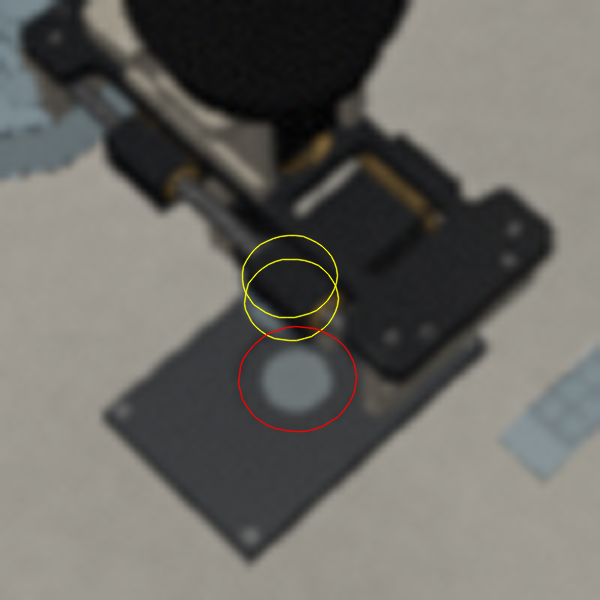

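Emit:
carry_out([
  [0.25,0.02,0.03,0,0,0],
  [0.3,0.02,0.03,0,0,0],
  [0.3,0,0,0,0,0],
  [0.25,0,0,0,0,0],
  [0,0,0,0,0,0],
])

```text
t: 6.9
eef_pos: [0.6254, -0.0056, 0.0337]
ee_rot: [0.273, 1.568, 0.154]
force: [-1.5, 0.6, 0.6]
width: 0.0349
```

```bash
python3 - <<'E'
from plan import *
plan((.623,-.0045,.0135),-.12,1,.12)
E
```

```text
t 6.9 pos [ 0.6254 -0.0056  0.0337] rot units [ 0.01  0.04 -0.01] n 5 width 0.0349 F [-1.5  0.6  0.6]
    [0.1, 0.0, -0.01, 0.0, 0.01, -0.0]
    [0.1, 0.0, -0.01, 0.0, 0.01, -0.0]
    [0.1, 0.0, -0.01, 0.0, 0.01, -0.0]
    [0.1, 0.0, -0.01, 0.0, 0.01, -0.0]
    [0.1, 0.0, -0.01, 0.0, 0.01, -0.0]
```

Emit:
carry_out([
  [0.12,0.02,-0.04,0,0,0],
  [0.12,0,-0.02,0,0,0],
  [0.12,0,0,0,0,0],
  [0.08,0,0,0,0,0],
])

```text
t: 7.3
eef_pos: [0.6235, -0.0041, 0.0153]
ee_rot: [0.248, 1.567, 0.13]
force: [0.5, 0.6, 0.1]
width: 0.0355
```

```bash
python3 - <<'E'
from plan import *
plan((.623,-.0045,.0135),-.12,1,.12)
E
```

```text
t 7.3 pos [ 0.6235 -0.0041  0.0153] rot units [ 0.02  0.05 -0.01] n 1 width 0.0355 F [0.5 0.6 0.1]
    [0.04, -0.01, -0.01, 0.02, 0.05, -0.01]
```

Emit:
carry_out([
  [0.05,0,0,0,0,0],
  [0.03,0,0,0,0,0],
])

```text
t: 7.5
eef_pos: [0.6237, -0.0042, 0.013]
ee_rot: [0.132, 1.567, 0.014]
force: [-5.5, -0.1, 12.4]
width: 0.0349
```

Emit:
carry_out([
  [0,0,0,0,0,0],
  [0,0,0,0,0,0],
  [0,0,0,0,0,0],
], hand=0.4)

```text
t: 7.8
eef_pos: [0.6242, -0.004, 0.0137]
ee_rot: [0.191, 1.565, 0.073]
force: [0.3, -0.3, -1.1]
width: 0.0509
```

```bash
python3 - <<'E'
from plan import *
from stack import *
plan((.623,-.0045,.15),-.12,1,.5)
g=grab("scene")
draw(g,[],"pics/l3.png",(250,180,350,280),6)
E
```

```text
t 7.8 pos [ 0.6242 -0.004   0.0137] rot units [ 0.04  0.08 -0.01] n 7 width 0.0509 F [ 0.3 -0.3 -1.1]
    [-0.49, -0.0, -0.0, 0.01, 0.01, -0.0]
    [-0.49, -0.0, -0.0, 0.01, 0.01, -0.0]
    [-0.49, -0.0, -0.0, 0.01, 0.01, -0.0]
    [-0.49, -0.0, -0.0, 0.01, 0.01, -0.0]
    [-0.49, -0.0, -0.0, 0.01, 0.01, -0.0]
    [-0.49, -0.0, -0.0, 0.01, 0.01, -0.0]
    [-0.49, -0.0, -0.0, 0.01, 0.01, -0.0]
```

View pics/l3.png

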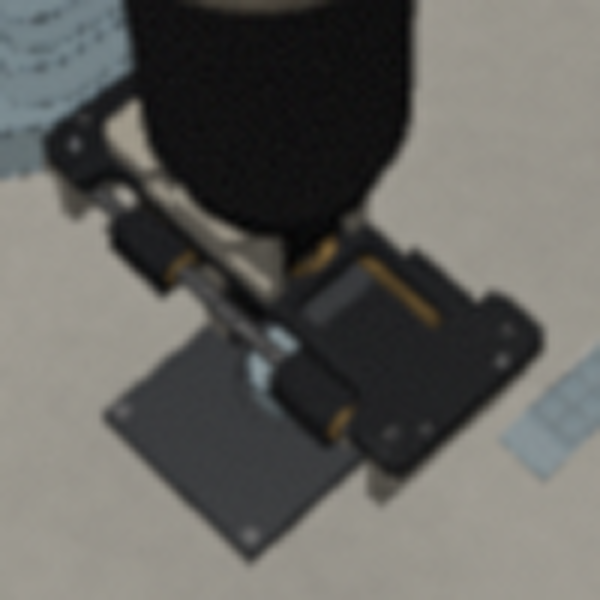

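Contact force reached 12 N and the dish is released. Lifting, then checking.

Emit:
carry_out([
  [-0.3,0,0,0,0,0],
  [-0.7,0,0,0,0,0],
  [-0.8,0,0,0,0,0],
  [-0.8,0,0,0,0,0],
  [-0.8,0,0,0,0,0],
], hand=0.1)

```text
t: 8.35
eef_pos: [0.6204, -0.005, 0.1515]
ee_rot: [-2.57, 1.566, -2.688]
force: [1.3, 0.0, 0.3]
width: 0.0785
```

```bash
python3 - <<'E'
from plan import *
from stack import *
plan((.573,-.1763,.15),-.15,1,.5)
g=grab("scene");t=grab("top");import pickle;pickle.dump((t,g),open("f2.pkl","wb"))
cv2.imwrite("pics/top2.png",t["pixels"][...,::-1])
draw(g,[disc(.6235,-.0042,.023,.018,(0,255,255)),disc(.623,-.0045,.009,.024,(0,0,255))],"pics/l4.png",(220,155,350,275),6)
E
```

```text
t 8.35 pos [ 0.6204 -0.005   0.1515] rot units [ 0.46 -0.06  0.04] n 9 width 0.0785 F [1.3 0.  0.3]
    [0.01, -0.49, -0.07, 0.05, -0.01, 0.0]
    [0.01, -0.49, -0.07, 0.05, -0.01, 0.0]
    [0.01, -0.49, -0.07, 0.05, -0.01, 0.0]
    [0.01, -0.49, -0.07, 0.05, -0.01, 0.0]
    [0.01, -0.49, -0.07, 0.05, -0.01, 0.0]
    [0.0, -0.49, -0.07, 0.05, -0.01, 0.0]
    [0.0, -0.49, -0.06, 0.05, -0.01, 0.0]
    [0.0, -0.49, -0.06, 0.05, -0.01, 0.0]
    [0.0, -0.49, -0.06, 0.05, -0.01, 0.0]
```

View pics/l4.png

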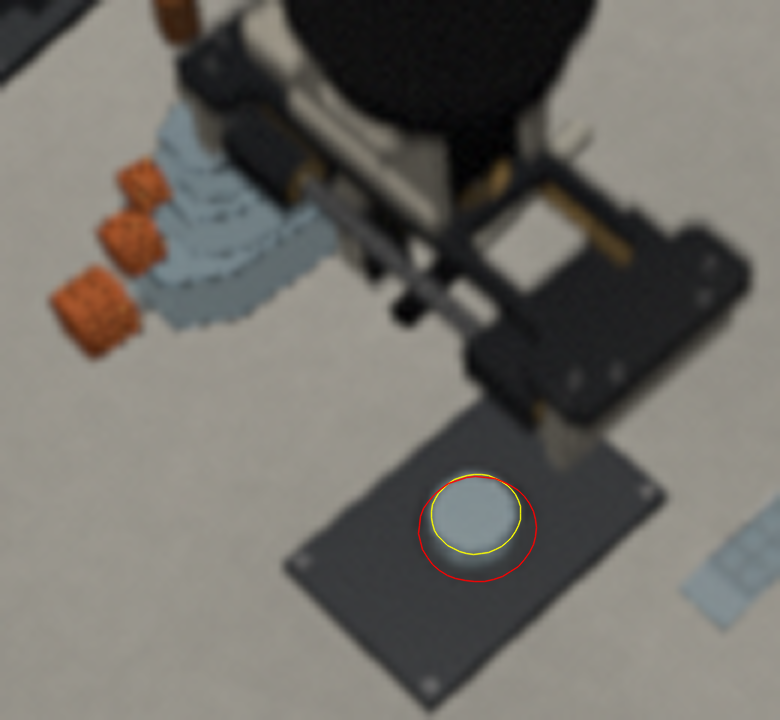

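View pics/top2.png

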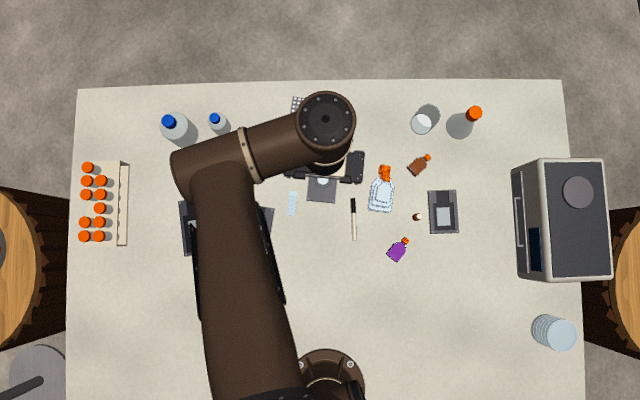

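The dish sits concentric in its pocket: the top rim at (299,241) matches the predicted circle. Now I'll refit the small flask from the clear top view.

```bash
python3 - <<'E'
from stack import *
import pickle
t,_=pickle.load(open("f2.pkl","rb"));_,g=pickle.load(open("f1.pkl","rb"))
a=t["pixels"][160:216,362:400,::-1];b=g["pixels"][156:214,222:288,::-1]
a=cv2.resize(a,None,fx=10,fy=10,interpolation=cv2.INTER_CUBIC)
cv2.imwrite("pics/s3.png",a)
b=cv2.resize(b,None,fx=10,fy=10,interpolation=cv2.INTER_CUBIC);cv2.imwrite("pics/s4.png",b)
E
```

```text
(no output)
```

View pics/s3.png

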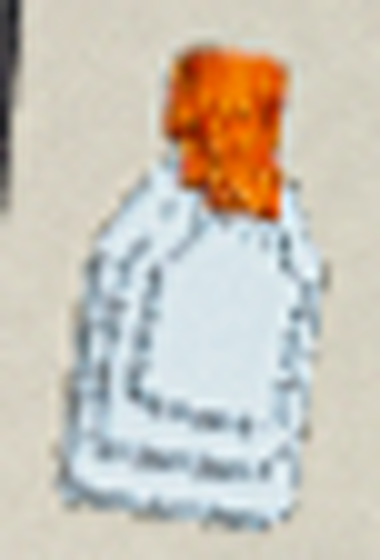

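View pics/s4.png

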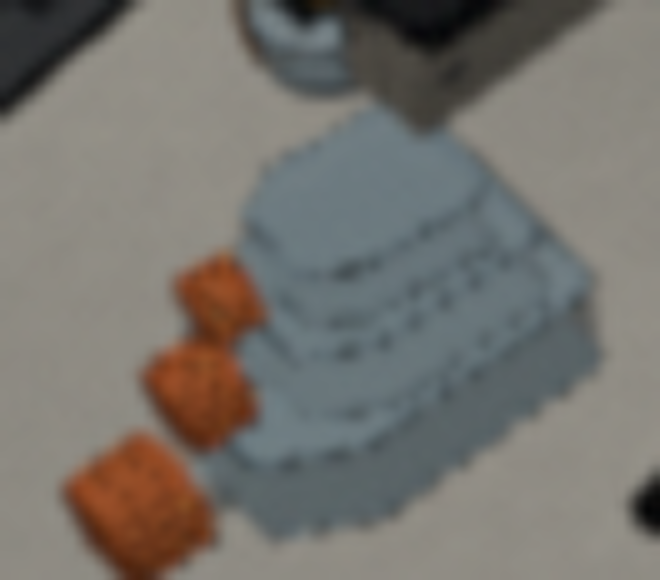

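```bash
cat > fit1.py <<'E'
from stack import *
import pickle
def fitf(n,z0,t,g,seedpx,x0=None,yaws=np.arange(-.32,.13,.04),verbose=True,wcap=3.,views=(1,1)):
    d=S[n];dk=[dark(t),dark(g)];og=orange(g)
    box=(int(seedpx[0])-16,int(seedpx[1])-16,int(seedpx[0])+16,int(seedpx[1])+16)
    # keep only orange near the seed component
    c=unproj(g,[seedpx],z0+d["H"]/2000)[0]
    x0_=-d["L"]/2;h=d["W"]/2;r=6
    segs=[[(d["p"],h),(x0_+r,h)],[(x0_,h-r),(x0_,-h+r)],[(x0_+r,-h),(d["p"],-h)]]
    def cost(p,parts=False):
        m,o=capmask_cost(n,p[:3],z0,g,box,p[3],og)
        wgt=gaussian_filter(m,1.5)>.05
        cap=((m-o)**2)[wgt].sum()/(m.sum()+1)
        e=0
        for F,D,wv in zip((t,g),dk,views):
            tot=[]
            for i,sg in enumerate(segs):
                P=line(np.array(sg))
                tot.append(samp(D,proj(F,w(p[:3],np.c_[P,np.full(len(P),d["H"])],z0)),4))
                if i<2: tot.append(samp(D,proj(F,w(p[:3],np.c_[P,np.full(len(P),.5)],z0)),4)*.7)
            e+=wv*np.concatenate(tot).mean()/D[640:840,900:1600].std()
        if parts: return cap,e
        return cap*wcap-e+5*max(0,abs(p[3]-.6)-.2)
    out=[]
    for a in yaws:
        best=None
        ll=d["L"]/2000-.3*(d["L"]-d["B"])/1000
        for dx in(-.006,0,.006):
          for dy in(-.004,.004):
            q0=np.array([c[0]-np.cos(a)*ll+dx,c[1]-np.sin(a)*ll+dy,.6])
            fn=lambda q:cost([q[0],q[1],a,q[2]])
            sx=np.vstack([q0,q0+[.004,0,0],q0+[0,.004,0],q0+[0,0,.1]])
            r_=minimize(fn,q0,method="Nelder-Mead",options=dict(initial_simplex=sx,xatol=1e-5,fatol=1e-4,maxiter=150))
            if best is None or r_.fun<best[0]: best=(r_.fun,np.array([r_.x[0],r_.x[1],a,r_.x[2]]))
        out.append(best)
        if verbose: print(n,round(a,2),round(best[0],3),best[1].round(4),np.round(cost(best[1],True),3))
    b=min(out,key=lambda o:o[0])
    r_=minimize(cost,b[1],method="Nelder-Mead",options=dict(xatol=1e-5,fatol=1e-4,initial_simplex=np.vstack([b[1]]+[b[1]+v for v in np.diag([.002,.002,.02,.05])])))
    print(n,"BEST",r_.x.round(4),round(r_.fun,3),np.round(cost(r_.x,True),3))
    return r_.x
if __name__=="__main__":
    t,_=pickle.load(open("f2.pkl","rb"));_,g=pickle.load(open("f1.pkl","rb"))
    R={}
    for n,z,s in (("small",.064,(243.5,186)),("medium",.036,(241.5,194.5)),("large",0,(235.5,206))):
        R[n]=fitf(n,z,t,g,s)
    pickle.dump(R,open("res1.pkl","wb"))
    Z={"large":0,"medium":.036,"small":.064}
    it=[]
    for n,c in zip(("large","medium","small"),((0,0,255),(0,200,0),(255,0,255))): it+=wire(n,R[n][:3],Z[n],c)
    draw(t,it,"pics/o4.png",(362,160,400,216),10);draw(g,it,"pics/o5.png",(222,156,288,214),10)
E
python3 fit1.py
```

```text
Still running in the background as job /tmp/bash_jobs.1000/51ccc4fca930 (pid 1296). You'll get a notice when it ends.
```

```bash
sleep 5; cat /tmp/bash_jobs.1000/51ccc4fca930/stdout
kill -- -$(cat /tmp/bash_jobs.1000/51ccc4fca930/pid); sed -i 's/im.astype(np.float32)/im/' stack.py; sed -i 's/dk=\[dark(t),dark(g)\];/dk=[dark(t),dark(g)];sd=[D[640:840,900:1600].std() for D in dk];/; s/for F,D,wv in zip((t,g),dk,views)/for F,D,wv,sv in zip((t,g),dk,views,sd)/; s/D\[640:840,900:1600\].std()$/sv/' fit1.py; sed -i 's#\.mean()/D\[.*std()#.mean()/sv#' fit1.py; time timeout 400 python3 -u fit1.py
```

```text
small -0.32 -3.604 [ 0.5818 -0.1823 -0.32    0.5198] [0.217 4.254]
small -0.28 -3.634 [ 0.582  -0.1818 -0.28    0.5195] [0.232 4.331]
small -0.24 -3.604 [ 0.5819 -0.1813 -0.24    0.5173] [0.248 4.348]
small -0.2 -3.393 [ 0.5826 -0.1813 -0.2     0.5149] [0.326 4.371]
small -0.16 -3.123 [ 0.5829 -0.1809 -0.16    0.5332] [0.394 4.306]
small -0.12 -2.76 [ 0.5828 -0.1802 -0.12    0.5078] [0.489 4.228]
small -0.08 -2.405 [ 0.5834 -0.1796 -0.08    0.5375] [0.567 4.105]
small -0.04 -2.034 [ 0.5834 -0.1785 -0.04    0.4881] [0.659 4.013]
small -0.0 -1.7 [ 0.5829 -0.1785 -0.      0.5231] [0.712 3.835]
small 0.04 -1.399 [ 0.5837 -0.1777  0.04    0.4939] [0.757 3.67 ]
small 0.08 -1.112 [ 0.5822 -0.1762  0.08    0.4732] [0.86  3.693]
small 0.12 -0.828 [ 0.583  -0.1751  0.12    0.4561] [0.91  3.558]
small BEST [ 0.582  -0.1818 -0.28    0.5195] -3.634 [0.232 4.331]
medium -0.32 -2.855 [ 0.5844 -0.1798 -0.32    0.5689] [0.236 3.563]
medium -0.28 -2.992 [ 0.5845 -0.1803 -0.28    0.5884] [0.232 3.687]
medium -0.24 -3.032 [ 0.5846 -0.1802 -0.24    0.5608] [0.233 3.73 ]
medium -0.2 -2.944 [ 0.5845 -0.180
[... 844 characters left out ...]
 -0.2 -2.514 [ 0.5919 -0.1841 -0.2     0.6089] [0.193 3.093]
large -0.16 -2.368 [ 0.5919 -0.1839 -0.16    0.5934] [0.233 3.067]
large -0.12 -2.023 [ 0.5919 -0.1837 -0.12    0.591 ] [0.306 2.941]
large -0.08 -1.734 [ 0.5911 -0.1888 -0.08    0.5833] [0.238 2.448]
large -0.04 -1.545 [ 0.5901 -0.1964 -0.04    0.5853] [0.228 2.229]
large -0.0 -1.608 [ 0.5897 -0.1973 -0.      0.5684] [0.208 2.233]
large 0.04 -1.559 [ 0.5896 -0.1982  0.04    0.5439] [0.207 2.181]
large 0.08 -1.382 [ 0.5901 -0.1987  0.08    0.5425] [0.239 2.1  ]
large 0.12 -1.103 [ 0.5904 -0.1994  0.12    0.5461] [0.282 1.949]
large BEST [ 0.5919 -0.1841 -0.2     0.6089] -2.514 [0.193 3.093]
real	2m18.365s
user	2m6.156s
sys	0m0.496s
```

```bash
ls pics
```

```text
c1.png
c2.png
c3.png
l1.png
l2.png
l3.png
l4.png
o1.png
o2.png
o3.png
o4.png
o5.png
s1.png
s2.png
s3.png
s4.png
scene0.png
t1.png
top0.png
top2.png
```

View pics/o4.png

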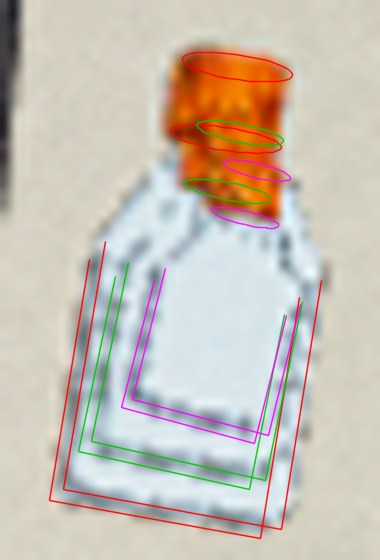

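View pics/o5.png

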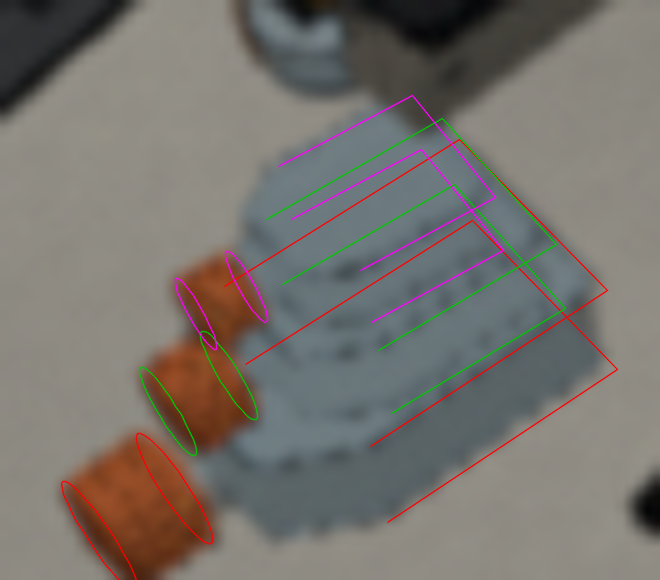

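The fits for the small flask agree across both views: origin about (0.582,-0.1815), yaw about -0.26. I'll grip near the balance point.

```bash
python3 - <<'E'
from plan import *
plan((.5714,-.1788,.135),-.26,1,.7)
E
```

```text
t 8.45 pos [ 0.6236 -0.0046  0.1559] rot units [2.04 0.07 0.  ] n 7 width 0.0788 F [0.1 0.8 0. ]
    [0.07, -0.64, -0.11, 0.29, 0.01, 0.0]
    [0.07, -0.64, -0.1, 0.29, 0.01, 0.0]
    [0.07, -0.64, -0.09, 0.29, 0.01, 0.0]
    [0.07, -0.65, -0.07, 0.29, 0.01, 0.0]
    [0.07, -0.65, -0.06, 0.29, 0.01, 0.0]
    [0.07, -0.65, -0.05, 0.29, 0.01, 0.0]
    [0.07, -0.65, -0.03, 0.29, 0.01, 0.0]
```

Emit:
carry_out([
  [0,-0.4,-0.1,0.3,0,0],
  [0,-0.65,-0.1,0.3,0,0],
  [0,-0.65,-0.09,0.3,0,0],
  [0,-0.65,-0.08,0.3,0,0],
  [0,-0.65,-0.07,0.3,0,0],
], hand=0)

```text
t: 8.95
eef_pos: [0.5847, -0.1233, 0.1579]
ee_rot: [0.2, 1.564, -0.025]
force: [0.3, -0.1, 0.2]
width: 0.0877
```

Emit:
carry_out([
  [0,-0.65,-0.05,0.3,0,0],
  [0,-0.5,-0.03,0.2,0,0],
  [0,-0.25,-0.03,0,0,0],
  [0,0,0,0,0,0],
])

```text
t: 9.35
eef_pos: [0.562, -0.1834, 0.1573]
ee_rot: [0.188, 1.567, -0.079]
force: [1.4, 0.3, 0.1]
width: 0.0877
```

```bash
python3 - <<'E'
from plan import *
plan((.5714,-.1788,.071),-.26,1,.5)
E
```

```text
t 9.35 pos [ 0.562  -0.1834  0.1573] rot units [-0.11  0.06 -0.01] n 5 width 0.0877 F [1.4 0.3 0.1]
    [0.43, 0.03, 0.04, -0.02, 0.01, -0.0]
    [0.43, 0.03, 0.04, -0.02, 0.01, -0.0]
    [0.43, 0.03, 0.04, -0.02, 0.01, -0.0]
    [0.43, 0.03, 0.04, -0.02, 0.01, -0.0]
    [0.43, 0.03, 0.04, -0.02, 0.01, -0.0]
```

Emit:
carry_out([
  [0.3,0.05,0.08,-0.05,0,0],
  [0.5,0.04,0.06,-0.05,0,0],
  [0.5,0.04,0.06,0,0,0],
  [0.4,0.03,0.03,0,0,0],
  [0,0,0,0,0,0],
])

```text
t: 9.85
eef_pos: [0.5746, -0.1764, 0.0845]
ee_rot: [0.319, 1.566, 0.062]
force: [-1.0, 0.2, -0.1]
width: 0.0881
```

```bash
python3 - <<'E'
from plan import *
plan((.5714,-.1788,.071),-.26,1,.3)
E
```

```text
t 9.85 pos [ 0.5746 -0.1764  0.0845] rot units [ 0.04  0.06 -0.02] n 2 width 0.0881 F [-1.   0.2 -0.1]
    [0.17, -0.04, -0.03, 0.02, 0.03, -0.01]
    [0.17, -0.04, -0.03, 0.02, 0.03, -0.01]
```

Emit:
carry_out([
  [0.17,-0.04,-0.04,0,0,0],
  [0.12,-0.03,-0.02,0,0,0],
  [0,0,0,0,0,0],
])

```text
t: 10.15
eef_pos: [0.5721, -0.1773, 0.0719]
ee_rot: [0.281, 1.567, 0.027]
force: [-0.0, 0.6, -0.2]
width: 0.0877
```

```bash
python3 - <<'E'
from plan import *
plan((.5714,-.1788,.071),-.26,1,.3)
E
```

```text
t 10.15 pos [ 0.5721 -0.1773  0.0719] rot units [ 0.08  0.06 -0.02] n 1 width 0.0877 F [-0.   0.6 -0.2]
    [0.02, -0.04, -0.01, 0.08, 0.06, -0.02]
```

Emit:
carry_out([
  [0,-0.04,0,0,0,0],
  [0,0,0,0,0,0],
  [0,0,0,0,0,0],
  [0,0,0,0,0,0],
  [0,0,0,0,0,0],
], hand=1, newtons=20)

```text
t: 10.65
eef_pos: [0.5728, -0.1792, 0.0742]
ee_rot: [0.238, 1.563, -0.016]
force: [-0.2, -0.5, 0.7]
width: 0.053
```

Emit:
carry_out([
  [0,0,0,0,0,0],
  [0,0,0,0,0,0],
  [0,0,0,0,0,0],
  [0,0,0,0,0,0],
])

```text
t: 11.05
eef_pos: [0.5729, -0.1793, 0.0744]
ee_rot: [0.241, 1.562, -0.014]
force: [0.9, 0.3, -0.2]
width: 0.0398
```

```bash
python3 - <<'E'
from plan import *
plan((.5714,-.1788,.071),-.26,1,.3)
E
```

```text
t 11.05 pos [ 0.5729 -0.1793  0.0744] rot units [ 0.08  0.12 -0.03] n 1 width 0.0398 F [ 0.9  0.3 -0.2]
    [0.08, 0.0, -0.04, 0.08, 0.12, -0.03]
```

Emit:
carry_out([
  [-0.15,0,0,0,0,0],
  [-0.35,0,0,0,0,0],
  [-0.4,0,0,0,0,0],
  [-0.3,0,0,0,0,0],
  [-0.1,0,0,0,0,0],
])

```text
t: 11.55
eef_pos: [0.5717, -0.1793, 0.1283]
ee_rot: [0.236, 1.565, -0.018]
force: [-0.2, 0.0, -1.0]
width: 0.0399
```

```bash
python3 - <<'E'
from plan import *
from stack import *
plan((.4695,.2011,.14),-.168,1,.7)
g=grab("scene");s,p,R=cur()
a=np.arctan2(R[1,2],R[0,2]);o=p[:2]+.010*np.array([np.cos(a),np.sin(a)])
draw(g,wire("small",(o[0],o[1],a),p[2]-.0104,(255,0,255)),"pics/l5.png",(200,110,320,215),6)
E
```

```text
t 11.55 pos [ 0.5717 -0.1793  0.1283] rot units [-1.24  0.08 -0.02] n 15 width 0.0399 F [-0.2  0.  -1. ]
    [-0.02, 0.57, -0.32, -0.08, 0.01, -0.0]
    [-0.02, 0.57, -0.32, -0.08, 0.01, -0.0]
    [-0.02, 0.57, -0.32, -0.08, 0.01, -0.0]
    [-0.02, 0.58, -0.31, -0.08, 0.01, -0.0]
    [-0.02, 0.58, -0.31, -0.08, 0.01, -0.0]
    [-0.02, 0.58, -0.31, -0.08, 0.01, -0.0]
    [-0.02, 0.58, -0.3, -0.08, 0.01, -0.0]
    [-0.02, 0.58, -0.3, -0.08, 0.01, -0.0]
    [-0.02, 0.58, -0.3, -0.08, 0.01, -0.0]
    [-0.02, 0.59, -0.29, -0.08, 0.01, -0.0]
    [-0.02, 0.59, -0.29, -0.08, 0.01, -0.0]
    [-0.02, 0.59, -0.29, -0.08, 0.01, -0.0]
    [-0.02, 0.59, -0.28, -0.08, 0.01, -0.0]
    [-0.02, 0.59, -0.28, -0.08, 0.01, -0.0]
    [-0.02, 0.59, -0.28, -0.08, 0.01, -0.0]
```

View pics/l5.png

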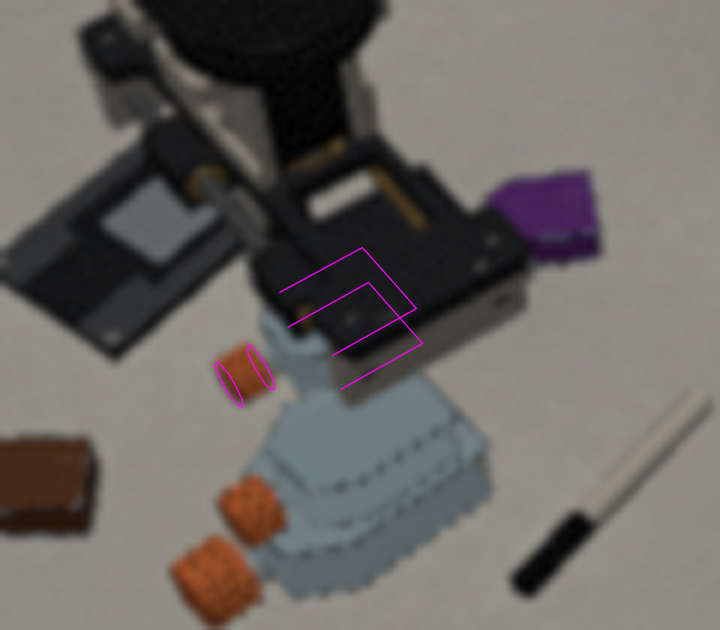

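The cap at (241,173) lands on the prediction, so the grasp offset is confirmed. Carrying it to the small tray.

Emit:
carry_out([
  [0,0.3,-0.16,0,0,0],
  [-0.02,0.57,-0.32,-0.1,0,0],
  [-0.02,0.6,-0.32,-0.1,0,0],
  [-0.02,0.6,-0.32,-0.1,0,0],
  [-0.02,0.6,-0.31,-0.1,0,0],
])

```text
t: 12.1
eef_pos: [0.5393, -0.0587, 0.1286]
ee_rot: [0.21, 1.568, -0.021]
force: [0.3, 0.3, -0.3]
width: 0.0398
```

Emit:
carry_out([
  [-0.02,0.6,-0.31,-0.1,0,0],
  [-0.02,0.6,-0.31,-0.1,0,0],
  [-0.02,0.6,-0.3,-0.1,0,0],
  [-0.02,0.6,-0.3,-0.1,0,0],
  [-0.02,0.6,-0.3,-0.1,0,0],
])

```text
t: 12.6
eef_pos: [0.4999, 0.0787, 0.1295]
ee_rot: [-2.601, 1.569, -2.797]
force: [0.9, -0.6, -0.0]
width: 0.0398
```

```bash
python3 - <<'E'
from plan import *
plan((.4704,.2010,.1),-.168,1,.6)
E
```

```text
t 12.6 pos [0.4999 0.0787 0.1295] rot units [-0.39 -0.03  0.02] n 6 width 0.0398 F [ 0.9 -0.6 -0. ]
    [0.12, 0.48, -0.22, -0.07, -0.0, 0.0]
    [0.12, 0.48, -0.22, -0.07, -0.0, 0.0]
    [0.12, 0.48, -0.21, -0.07, -0.0, 0.0]
    [0.12, 0.48, -0.21, -0.07, -0.0, 0.0]
    [0.12, 0.48, -0.21, -0.07, -0.0, 0.0]
    [0.12, 0.48, -0.21, -0.07, -0.0, 0.0]
```

Emit:
carry_out([
  [0,0.6,-0.28,-0.1,0,0],
  [0,0.6,-0.28,-0.1,0,0],
  [0.1,0.6,-0.27,-0.1,0,0],
  [0.1,0.45,-0.2,0,0,0],
  [0,0.2,-0.1,0,0,0],
])

```text
t: 13.1
eef_pos: [0.4674, 0.1904, 0.1189]
ee_rot: [-2.633, 1.565, -2.804]
force: [0.6, 0.1, 0.2]
width: 0.04
```

```bash
python3 - <<'E'
from plan import *
plan((.4704,.2010,.06),-.168,1,.4)
E
```

```text
t 13.1 pos [0.4674 0.1904 0.1189] rot units [-0.04 -0.07  0.04] n 4 width 0.04 F [0.6 0.1 0.2]
    [0.37, 0.07, 0.01, -0.01, -0.02, 0.01]
    [0.37, 0.07, 0.01, -0.01, -0.02, 0.01]
    [0.37, 0.07, 0.01, -0.01, -0.02, 0.01]
    [0.37, 0.07, 0.01, -0.01, -0.02, 0.01]
```

Emit:
carry_out([
  [0.3,0.05,0,0,0,0],
  [0.4,0.06,0.01,0,0,0],
  [0.4,0.06,0.01,0,0,0],
  [0.3,0.03,0,0,0,0],
  [0,0,0,0,0,0],
])

```text
t: 13.6
eef_pos: [0.467, 0.1972, 0.0575]
ee_rot: [-2.571, 1.563, -2.74]
force: [0.2, -0.4, -0.3]
width: 0.0397
```

```bash
python3 - <<'E'
from plan import *
from stack import *
plan((.4704,.2010,.0155),-.168,1,.25)
g=grab("scene");s,p,R=cur()
a=np.arctan2(R[1,2],R[0,2]);o=p[:2]+.010*np.array([np.cos(a),np.sin(a)])
draw(g,wire("small",(o[0],o[1],a),p[2]-.0104,(255,0,255)),"pics/l6.png",(350,180,460,290),6)
E
```

```text
t 13.6 pos [0.467  0.1972 0.0575] rot units [-0.02 -0.09  0.06] n 5 width 0.0397 F [ 0.2 -0.4 -0.3]
    [0.21, 0.02, 0.01, -0.0, -0.02, 0.01]
    [0.21, 0.02, 0.01, -0.0, -0.02, 0.01]
    [0.21, 0.02, 0.01, -0.0, -0.02, 0.01]
    [0.21, 0.02, 0.01, -0.0, -0.02, 0.01]
    [0.21, 0.02, 0.01, -0.0, -0.02, 0.01]
```

View pics/l6.png

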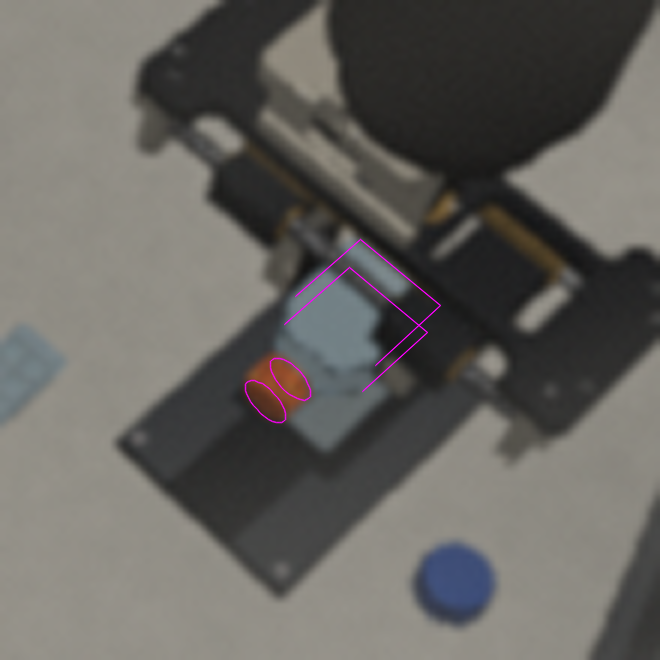

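Emit:
carry_out([
  [0.2,0.04,0.04,0,-0.05,0],
  [0.25,0.04,0.02,0,-0.05,0],
  [0.25,0.02,0.02,0,0,0],
  [0.15,0,0,0,0,0],
  [0,0,0,0,0,0],
])

```text
t: 14.15
eef_pos: [0.4722, 0.2003, 0.0222]
ee_rot: [-0.733, 1.567, -0.903]
force: [0.8, 0.1, 0.1]
width: 0.0394
```

```bash
python3 - <<'E'
from plan import *
plan((.4704,.2010,.0155),-.168,1,.12)
E
```

```text
t 14.15 pos [0.4722 0.2003 0.0222] rot units [-0.04  0.04  0.04] n 2 width 0.0394 F [0.8 0.1 0.1]
    [0.08, 0.0, -0.02, -0.02, 0.02, 0.02]
    [0.08, 0.0, -0.02, -0.02, 0.02, 0.02]
```

Emit:
carry_out([
  [0.08,0,-0.03,0,0,0],
  [0.06,0,-0.02,0,0,0],
  [0.04,0,0,0,0,0],
])

```text
t: 14.45
eef_pos: [0.4703, 0.2008, 0.0152]
ee_rot: [-0.681, 1.567, -0.851]
force: [-8.5, -1.0, 25.4]
width: 0.0397
```

```bash
python3 - <<'E'
from plan import *
plan((.4704,.2010,.0155),-.168,1,.12)
E
```

```text
t 14.45 pos [0.4703 0.2008 0.0152] rot units [-0.03  0.04  0.03] n 1 width 0.0397 F [-8.5 -1.  25.4]
    [-0.01, 0.01, 0.0, -0.03, 0.04, 0.03]
```

Emit:
carry_out([
  [-0.01,0,0,0,0,0],
  [0,0,0,0,0,0],
  [0,0,0,0,0,0],
  [0,0,0,0,0,0],
  [0,0,0,0,0,0],
], hand=0.35)

```text
t: 14.95
eef_pos: [0.4707, 0.2014, 0.0164]
ee_rot: [-0.175, 1.566, -0.345]
force: [0.1, -1.3, 0.2]
width: 0.057
```

Emit:
carry_out([
  [-0.3,0,0,0,0,0],
  [-0.7,0,0,0,0,0],
  [-0.8,0,0,0,0,0],
  [-0.8,0,0,0,0,0],
  [-0.7,0,0,0,0,0],
])

```text
t: 15.45
eef_pos: [0.468, 0.1994, 0.1519]
ee_rot: [-1.699, 1.563, -1.87]
force: [0.3, 0.7, -0.4]
width: 0.0566
```

```bash
python3 - <<'E'
from plan import *
from stack import *
plan((.572,-.1763,.16),-.2,1,.7)
g=grab("scene");t=grab("top");import pickle;pickle.dump((t,g),open("f3.pkl","wb"))
cv2.imwrite("pics/top3.png",t["pixels"][...,::-1])
draw(g,wire("small",(.4803,.1993,-.168),.005,(255,0,255)),"pics/l7.png",(330,180,450,290),6)
E
```

```text
t 15.45 pos [0.468  0.1994 0.1519] rot units [ 0.43 -0.01  0.11] n 14 width 0.0566 F [ 0.3  0.7 -0.4]
    [-0.01, -0.63, 0.3, 0.03, -0.0, 0.01]
    [-0.01, -0.63, 0.3, 0.03, -0.0, 0.01]
    [-0.01, -0.63, 0.3, 0.03, -0.0, 0.01]
    [-0.01, -0.63, 0.3, 0.03, -0.0, 0.01]
    [-0.01, -0.63, 0.3, 0.03, -0.0, 0.01]
    [-0.01, -0.63, 0.3, 0.03, -0.0, 0.01]
    [-0.01, -0.63, 0.3, 0.03, -0.0, 0.01]
    [-0.01, -0.63, 0.31, 0.03, -0.0, 0.01]
    [-0.01, -0.62, 0.31, 0.03, -0.0, 0.01]
    [-0.01, -0.62, 0.31, 0.03, -0.0, 0.01]
    [-0.01, -0.62, 0.31, 0.03, -0.0, 0.01]
    [-0.01, -0.62, 0.31, 0.03, -0.0, 0.01]
    [-0.01, -0.62, 0.31, 0.03, -0.0, 0.01]
    [-0.01, -0.62, 0.31, 0.03, -0.0, 0.01]
```

View pics/l7.png

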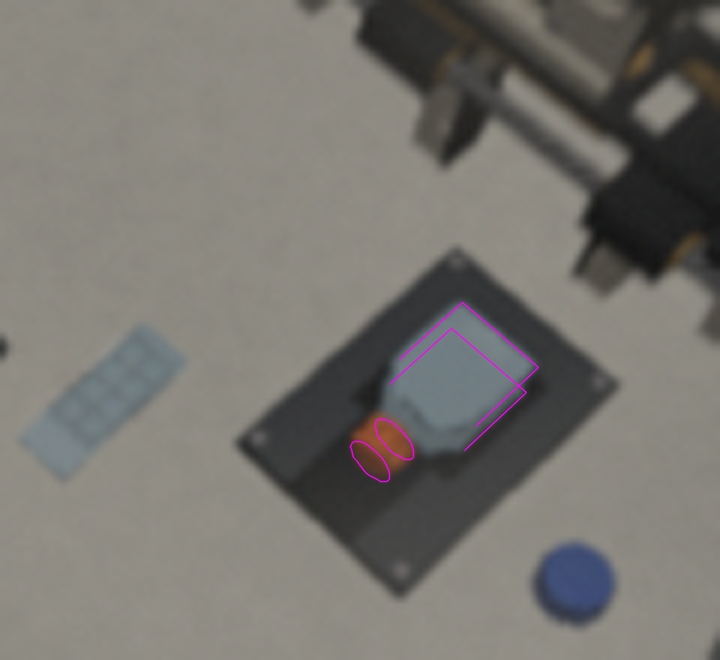

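View pics/top3.png

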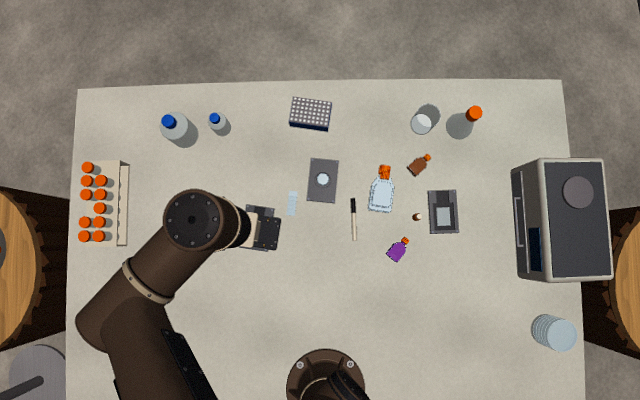

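The small flask lies in its pocket with its cap in the channel, matching the seated wireframe. Now I'll fit the medium flask on the uncovered views.

```bash
cat > m2.py <<'E'
from fit1 import *
t,g=pickle.load(open("f3.pkl","rb"))
R={}
R["medium"]=fitf("medium",.036,t,g,(241.5,194.5),yaws=np.arange(-.3,-.05,.06))
R["mtop"]=fitf("medium",.036,t,g,(241.5,194.5),yaws=np.arange(-.3,-.05,.08),verbose=False,wcap=.01,views=(1,0))
R["mscene"]=fitf("medium",.036,t,g,(241.5,194.5),yaws=np.arange(-.3,-.05,.08),verbose=False,views=(0,1))
R["large"]=fitf("large",0,t,g,(235.5,206),yaws=[-.22,-.16,-.1])
pickle.dump(R,open("res2.pkl","wb"))
it=wire("medium",R["medium"][:3],.036,(0,200,0))+wire("large",R["large"][:3],0,(0,0,255))
draw(t,it,"pics/o6.png",(362,160,400,216),10);draw(g,it,"pics/o7.png",(222,156,288,214),10)
a=cv2.imread("pics/o6.png");b=cv2.resize(cv2.imread("pics/o7.png"),None,fx=.63,fy=.63)
c=np.zeros((560,798,3),np.uint8);c[:,:380]=a;c[:b.shape[0],381:381+b.shape[1]]=b[:,:417];cv2.imwrite("pics/o8.png",c)
E
timeout 500 python3 -u m2.py
```

```text
medium -0.3 -3.756 [ 0.5843 -0.1812 -0.3     0.578 ] [0.226 4.433]
medium -0.24 -3.92 [ 0.5846 -0.1808 -0.24    0.579 ] [0.207 4.54 ]
medium -0.18 -3.708 [ 0.5845 -0.1804 -0.18    0.5447] [0.249 4.454]
medium -0.12 -3.213 [ 0.5844 -0.1796 -0.12    0.5259] [0.363 4.301]
medium -0.06 -2.612 [ 0.5846 -0.1785 -0.06    0.5006] [0.514 4.156]
medium BEST [ 0.5846 -0.1808 -0.2401  0.5779] -3.92 [0.206 4.538]
medium BEST [ 0.5852 -0.1804 -0.22    0.6079] -3.895 [0.26  3.897]
medium BEST [ 0.5802 -0.1809 -0.22    0.4129] -0.191 [0.115 0.537]
large -0.22 -3.248 [ 0.5921 -0.1843 -0.22    0.6142] [0.184 3.801]
large -0.16 -3.117 [ 0.592  -0.1836 -0.16    0.6012] [0.235 3.824]
large -0.1 -2.505 [ 0.5922 -0.1829 -0.1     0.5915] [0.368 3.609]
large BEST [ 0.5919 -0.184  -0.2025  0.6063] -3.282 [0.183 3.83 ]
```

View pics/o8.png

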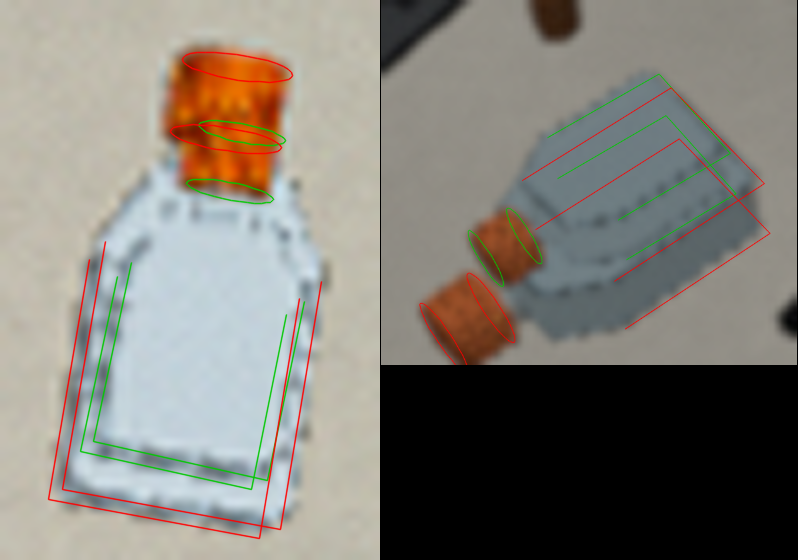

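```bash
cat > rect.py <<'E'
from stack import *
import pickle
def rect(F,z,cx,cy,half=.08,ppm=3500):
    n=int(2*half*ppm)
    # image: up = +x, left = +y
    v,u=np.mgrid[0:n,0:n];x=cx+half-(v+.5)/ppm;y=cy+half-(u+.5)/ppm
    P=np.c_[x.ravel(),y.ravel(),np.full(n*n,z)]
    q=proj(F,P).astype(np.float32).reshape(n,n,2)
    return cv2.remap(F["pixels"][...,::-1].copy(),q[...,0],q[...,1],cv2.INTER_CUBIC)
def boxat(im,pose,L,W,p,cx,cy,half=.08,ppm=3500,col=(0,0,255)):
    pts=w(pose,np.array([[p,W/2,0],[-L/2,W/2,0],[-L/2,-W/2,0],[p,-W/2,0]]),0)
    q=np.c_[(cy+half-pts[:,1])*ppm,(cx+half-pts[:,0])*ppm].round().astype(int)
    cv2.polylines(im,[q],False,col,1,cv2.LINE_AA)
E
python3 - <<'E'
from rect import *
t,g=pickle.load(open("f3.pkl","rb"))
out=[]
for z in(.064,):
    for F in(t,g):
        im=rect(F,z,.575,-.18,half=.056);out.append(im)
        im2=im.copy();boxat(im2,(.5846,-.1808,-.15),102,52,3,.575,-.18,half=.056);boxat(im2,(.5846,-.1808,-.24),102,52,3,.575,-.18,half=.056,col=(0,255,0));
        cv2.putText(im2,"r -.15 g -.24",(5,12),0,.4,(0,0,0),1);out.append(im2)
n=392
c=np.vstack([np.hstack([out[0],out[2]]),np.hstack([out[1],out[3]])]);c=cv2.resize(c,None,fx=.76,fy=.76);print(c.shape)
cv2.imwrite("pics/r1.png",c)
E
```

```text
(596, 596, 3)
```

View pics/r1.png

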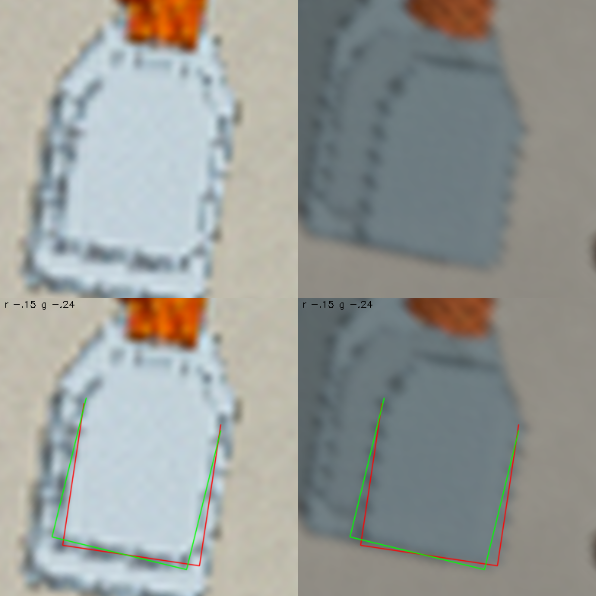

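The rectified views show yaw -0.15 fits the medium flask in both cameras, while the earlier -0.24 does not. Medium origin is about (0.5846,-0.1808). I'll measure the vial position too, then move.

```bash
python3 - <<'E'
from plan import *
import pickle
t,g=pickle.load(open("f3.pkl","rb"))
print("vial top",unproj(t,[(419,215)],.047)[0].round(3),"scene base",unproj(g,[(249,157)],.02)[0].round(3))
plan((.5717,-.1789,.13),-.15,1,.8)
E
```

```text
vial top [ 0.506 -0.288  0.047] scene base [ 0.508 -0.283  0.02 ]
t 15.55 pos [0.4701 0.201  0.1546] rot units [-0.28  0.05  0.04] n 13 width 0.0567 F [-0.1  0.3  0.7]
    [0.05, -0.69, 0.32, -0.02, 0.0, 0.0]
    [0.05, -0.69, 0.31, -0.02, 0.0, 0.0]
    [0.05, -0.69, 0.31, -0.02, 0.0, 0.0]
    [0.05, -0.69, 0.31, -0.02, 0.0, 0.0]
    [0.05, -0.69, 0.31, -0.02, 0.0, 0.0]
    [0.05, -0.69, 0.31, -0.02, 0.0, 0.0]
    [0.05, -0.69, 0.31, -0.02, 0.0, 0.0]
    [0.05, -0.69, 0.31, -0.02, 0.0, 0.0]
    [0.05, -0.69, 0.31, -0.02, 0.0, 0.0]
    [0.05, -0.69, 0.31, -0.02, 0.0, 0.0]
    [0.05, -0.69, 0.31, -0.02, 0.0, 0.0]
    [0.05, -0.69, 0.3, -0.02, 0.0, 0.0]
    [0.05, -0.69, 0.3, -0.02, 0.0, 0.0]
```

Emit:
carry_out([
  [0,-0.5,0.2,0,0,0],
  [0,-0.7,0.32,0,0,0],
  [0,-0.7,0.31,0,0,0],
  [0,-0.7,0.31,0,0,0],
  [0,-0.7,0.31,0,0,0],
], hand=0)

```text
t: 16.05
eef_pos: [0.5058, 0.0601, 0.1592]
ee_rot: [0.264, 1.563, 0.101]
force: [0.6, 0.0, 0.1]
width: 0.0864
```

Emit:
carry_out([
  [0,-0.7,0.31,0,0,0],
  [0,-0.7,0.31,0,0,0],
  [0,-0.7,0.31,0,0,0],
  [0,-0.7,0.31,0,0,0],
  [0,-0.7,0.31,0,0,0],
])

```text
t: 16.55
eef_pos: [0.5441, -0.0947, 0.1617]
ee_rot: [0.318, 1.561, 0.156]
force: [1.2, 0.9, -1.3]
width: 0.0871
```

```bash
python3 - <<'E'
from plan import *
plan((.5717,-.1789,.12),-.15,1,.6)
E
```

```text
t 16.55 pos [ 0.5441 -0.0947  0.1617] rot units [-0.18  0.13 -0.04] n 5 width 0.0871 F [ 1.2  0.9 -1.3]
    [0.21, -0.39, 0.2, -0.04, 0.03, -0.01]
    [0.21, -0.39, 0.2, -0.04, 0.03, -0.01]
    [0.21, -0.39, 0.2, -0.04, 0.03, -0.01]
    [0.21, -0.39, 0.2, -0.04, 0.03, -0.01]
    [0.21, -0.4, 0.2, -0.04, 0.03, -0.01]
```

Emit:
carry_out([
  [0,-0.6,0.25,-0.05,0.05,0],
  [0.1,-0.6,0.25,-0.05,0.05,0],
  [0.3,-0.5,0.25,-0.05,0,0],
  [0.4,-0.2,0.15,0,0,0],
  [0,0,0,0,0,0],
])

```text
t: 17.05
eef_pos: [0.5678, -0.1823, 0.1298]
ee_rot: [0.907, 1.567, 0.75]
force: [-0.7, 0.7, -1.2]
width: 0.0878
```

```bash
python3 - <<'E'
from plan import *
plan((.5717,-.1789,.044),-.15,1,.5)
E
```

```text
t 17.05 pos [ 0.5678 -0.1823  0.1298] rot units [-0.09  0.03 -0.04] n 5 width 0.0878 F [-0.7  0.7 -1.2]
    [0.43, 0.02, 0.02, -0.02, 0.01, -0.01]
    [0.43, 0.02, 0.02, -0.02, 0.01, -0.01]
    [0.43, 0.02, 0.02, -0.02, 0.01, -0.01]
    [0.43, 0.02, 0.02, -0.02, 0.01, -0.01]
    [0.43, 0.02, 0.02, -0.02, 0.01, -0.01]
```

Emit:
carry_out([
  [0.4,0.03,0.03,-0.05,0,0],
  [0.5,0.03,0.03,0,0,0],
  [0.5,0.02,0.03,0,0,0],
  [0.4,0,0,0,0,0],
  [0.05,0,0,0,0,0],
])

```text
t: 17.55
eef_pos: [0.572, -0.1763, 0.0556]
ee_rot: [0.741, 1.566, 0.589]
force: [-0.9, 0.1, -0.7]
width: 0.0875
```

```bash
python3 - <<'E'
from plan import *
plan((.5717,-.1789,.044),-.15,1,.3)
E
```

```text
t 17.55 pos [ 0.572  -0.1763  0.0556] rot units [-0.02  0.05 -0.05] n 1 width 0.0875 F [-0.9  0.1 -0.7]
    [0.29, -0.07, 0.0, -0.02, 0.05, -0.05]
```

Emit:
carry_out([
  [0.2,-0.07,-0.02,0,0,0],
  [0.08,0,-0.02,0,0,0],
  [0,0,0,0,0,0],
  [0,0,0,0,0,0],
])

```text
t: 17.95
eef_pos: [0.5709, -0.1776, 0.046]
ee_rot: [0.518, 1.564, 0.368]
force: [0.2, -0.2, -0.7]
width: 0.0876
```

Emit:
carry_out([
  [0,0,0,0,0,0],
  [0,0,0,0,0,0],
  [0,0,0,0,0,0],
  [0,0,0,0,0,0],
  [0,0,0,0,0,0],
], hand=1, newtons=25)

```text
t: 18.45
eef_pos: [0.5719, -0.1778, 0.0477]
ee_rot: [0.393, 1.562, 0.243]
force: [-0.3, 1.5, -0.8]
width: 0.0529
```

Emit:
carry_out([
  [0,0,0,0,0,0],
  [0,0,0,0,0,0],
])

```text
t: 18.65
eef_pos: [0.5719, -0.1778, 0.0478]
ee_rot: [0.395, 1.562, 0.245]
force: [0.2, 0.0, -0.2]
width: 0.052
```

```bash
python3 - <<'E'
from plan import *
plan((.5717,-.1789,.044),-.15,1,.3)
E
```

```text
t 18.65 pos [ 0.5719 -0.1778  0.0478] rot units [-0.    0.12 -0.05] n 1 width 0.052 F [ 0.2  0.  -0.2]
    [0.09, -0.03, -0.0, -0.0, 0.12, -0.05]
```

Emit:
carry_out([
  [-0.15,0,0,0,0,0],
  [-0.35,0,0,0,0,0],
  [-0.5,0,0,0,0,0],
  [-0.5,0,0,0,0,0],
  [-0.2,0,0,0,0,0],
])

```text
t: 19.15
eef_pos: [0.5697, -0.178, 0.1172]
ee_rot: [0.64, 1.566, 0.49]
force: [0.2, 0.2, -0.3]
width: 0.0515
```

```bash
python3 - <<'E'
from plan import *
from stack import *
g=grab("scene");s,p,R=cur()
a=np.arctan2(R[1,2],R[0,2]);o=p[:2]+.013*np.array([np.cos(a),np.sin(a)])
draw(g,wire("medium",(o[0],o[1],a),p[2]-.0118,(255,0,255)),"pics/l8.png",(200,110,320,215),6)
plan((.5061,-.3735,.12),.0168,1,.6)
E
```

```text
t 19.2 pos [ 0.5701 -0.178   0.1178] rot units [-2.39  0.07 -0.04] n 9 width 0.0521 F [ 0.1  0.5 -0.1]
    [-0.01, -0.56, -0.09, -0.27, 0.01, -0.0]
    [-0.01, -0.56, -0.1, -0.27, 0.01, -0.0]
    [-0.01, -0.56, -0.12, -0.27, 0.01, -0.0]
    [-0.01, -0.56, -0.13, -0.27, 0.01, -0.0]
    [-0.01, -0.55, -0.14, -0.27, 0.01, -0.0]
    [-0.01, -0.55, -0.15, -0.27, 0.01, -0.0]
    [-0.01, -0.55, -0.16, -0.27, 0.01, -0.0]
    [-0.01, -0.55, -0.17, -0.27, 0.01, -0.0]
    [-0.01, -0.54, -0.18, -0.27, 0.01, -0.0]
```

View pics/l8.png

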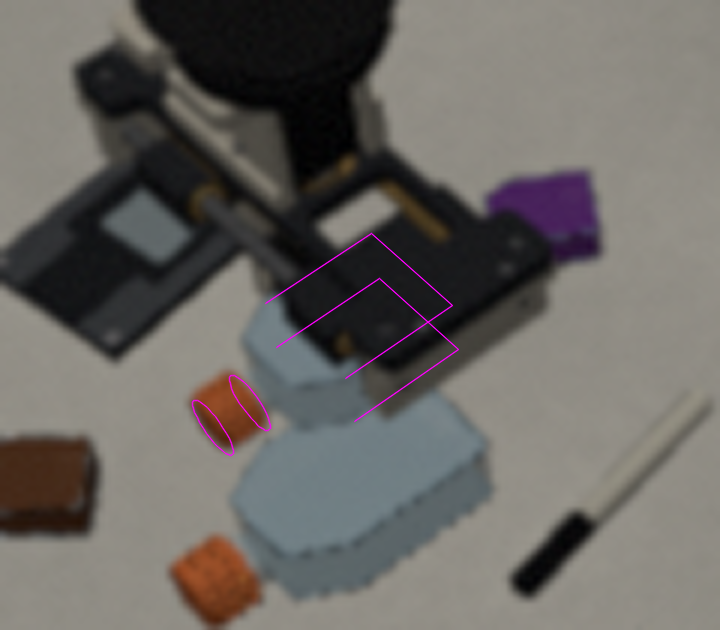

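The cap at (237,178) matches the 13 mm offset. Carrying it to the medium tray.

Emit:
carry_out([
  [0,-0.3,-0.05,-0.2,0,0],
  [-0.02,-0.55,-0.1,-0.3,0,0],
  [-0.02,-0.6,-0.12,-0.3,0,0],
  [-0.02,-0.6,-0.13,-0.3,0,0],
  [-0.02,-0.6,-0.14,-0.3,0,0],
])

```text
t: 19.7
eef_pos: [0.5363, -0.2809, 0.1185]
ee_rot: [0.757, 1.565, 0.712]
force: [-0.5, -0.1, 0.2]
width: 0.052
```

Emit:
carry_out([
  [-0.02,-0.6,-0.16,-0.3,0,0],
  [-0.02,-0.6,-0.17,-0.3,0,0],
  [0,-0.5,-0.17,-0.3,0,0],
  [0,-0.3,-0.1,0,0,0],
  [0,0,0,0,0,0],
])

```text
t: 20.2
eef_pos: [0.5067, -0.3651, 0.1154]
ee_rot: [1.611, 1.565, 1.628]
force: [-0.2, 0.8, -0.9]
width: 0.0518
```

```bash
python3 - <<'E'
from plan import *
plan((.5061,-.3735,.06),.0168,1,.4)
E
```

```text
t 20.2 pos [ 0.5067 -0.3651  0.1154] rot units [ 0.   -0.   -0.09] n 4 width 0.0518 F [-0.2  0.8 -0.9]
    [0.35, -0.05, -0.0, 0.0, -0.0, -0.02]
    [0.35, -0.05, -0.0, 0.0, -0.0, -0.02]
    [0.35, -0.05, -0.0, 0.0, -0.0, -0.02]
    [0.35, -0.05, -0.0, 0.0, -0.0, -0.02]
```

Emit:
carry_out([
  [0.3,-0.06,0,0,0,-0.05],
  [0.4,-0.06,0,0,0,-0.05],
  [0.4,-0.06,0,0,0,0],
  [0.3,-0.03,0,0,0,0],
  [0,0,0,0,0,0],
])

```text
t: 20.7
eef_pos: [0.5073, -0.3705, 0.0538]
ee_rot: [-3.078, 1.569, -3.061]
force: [-0.7, 0.1, -1.3]
width: 0.0521
```

```bash
python3 - <<'E'
from plan import *
from stack import *
plan((.5061,-.3735,.0168),.0168,1,.25)
g=grab("scene");s,p,R=cur()
a=np.arctan2(R[1,2],R[0,2]);o=p[:2]+.013*np.array([np.cos(a),np.sin(a)])
draw(g,wire("medium",(o[0],o[1],a),p[2]-.0118,(255,0,255)),"pics/l9.png",(170,90,290,190),6)
E
```

```text
t 20.7 pos [ 0.5073 -0.3705  0.0538] rot units [ 0.   -0.02  0.  ] n 4 width 0.0521 F [-0.7  0.1 -1.3]
    [0.23, -0.02, -0.01, 0.0, -0.0, 0.0]
    [0.23, -0.02, -0.01, 0.0, -0.0, 0.0]
    [0.23, -0.02, -0.01, 0.0, -0.0, 0.0]
    [0.23, -0.02, -0.01, 0.0, -0.0, 0.0]
```

View pics/l9.png

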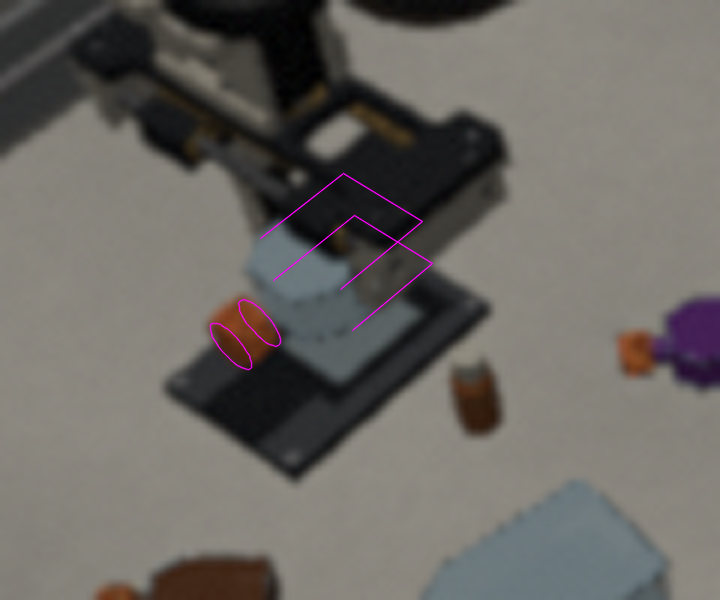

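Emit:
carry_out([
  [0.2,-0.03,-0.01,0,0,0],
  [0.25,-0.03,-0.02,0,0,0],
  [0.2,-0.02,0,0,0,0],
  [0.1,0,0,0,0,0],
  [0,0,0,0,0,0],
])

```text
t: 21.25
eef_pos: [0.5079, -0.374, 0.0236]
ee_rot: [-0.729, 1.568, -0.711]
force: [-0.4, -0.1, -1.2]
width: 0.0518
```

```bash
python3 - <<'E'
from plan import *
plan((.5061,-.3735,.0168),.0168,1,.12)
E
```

```text
t 21.25 pos [ 0.5079 -0.374   0.0236] rot units [0.02 0.03 0.03] n 2 width 0.0518 F [-0.4 -0.1 -1.2]
    [0.09, 0.01, -0.02, 0.01, 0.01, 0.01]
    [0.09, 0.01, -0.02, 0.01, 0.01, 0.01]
```

Emit:
carry_out([
  [0.08,0,-0.03,0,0,0],
  [0.06,0,-0.02,0,0,0],
  [0.04,0,0,0,0,0],
])

```text
t: 21.55
eef_pos: [0.5061, -0.3744, 0.0167]
ee_rot: [-0.705, 1.567, -0.687]
force: [-3.3, 3.9, 18.6]
width: 0.0518
```

Contact at the expected height; releasing.

Emit:
carry_out([
  [-0.01,0,0,0,0,0],
  [0,0,0,0,0,0],
  [0,0,0,0,0,0],
  [0,0,0,0,0,0],
], hand=0.25)

```text
t: 21.95
eef_pos: [0.5066, -0.3747, 0.0179]
ee_rot: [-0.619, 1.566, -0.601]
force: [-0.9, -0.5, 0.8]
width: 0.0657
```

Emit:
carry_out([
  [-0.3,0,0,0,0,0],
  [-0.7,0,0,0,0,0],
  [-0.8,0,0,0,0,0],
  [-0.8,0,0,0,0,0],
  [-0.7,0,0,0,0,0],
])

```text
t: 22.45
eef_pos: [0.5035, -0.3733, 0.1527]
ee_rot: [3.102, 1.567, 3.12]
force: [-0.8, -0.5, 0.2]
width: 0.0661
```

```bash
python3 - <<'E'
from plan import *
from rect import *
plan((.572,-.1763,.16),-.2,1,.7)
g=grab("scene");t=grab("top");pickle.dump((t,g),open("f4.pkl","wb"))
draw(g,wire("medium",(.5191,-.3733,.0168),.005,(255,0,255)),"pics/l10.png",(170,90,290,190),6)
out=[]
for z,zn in((.036,"top"),(.0,"bot")):
    for F in(t,g):
        im=rect(F,z,.58,-.18,half=.075,ppm=2600)
        for a,c in((-.15,(0,0,255)),(-.2,(0,255,0))): boxat(im,(.5919,-.184,a),140,66,6,.58,-.18,half=.075,ppm=2600,col=c)
        out.append(im)
c=np.vstack([np.hstack(out[:2]),np.hstack(out[2:])]);c=cv2.resize(c,(600,600));cv2.imwrite("pics/r2.png",c)
E
```

```text
t 22.45 pos [ 0.5035 -0.3733  0.1527] rot units [ 3.12 -0.05  0.  ] n 8 width 0.0661 F [-0.8 -0.5  0.2]
    [-0.02, 0.61, 0.23, 0.39, -0.01, 0.0]
    [-0.02, 0.62, 0.21, 0.39, -0.01, 0.0]
    [-0.02, 0.62, 0.19, 0.39, -0.01, 0.0]
    [-0.02, 0.63, 0.17, 0.39, -0.01, 0.0]
    [-0.02, 0.63, 0.16, 0.39, -0.01, 0.0]
    [-0.02, 0.64, 0.14, 0.39, -0.01, 0.0]
    [-0.02, 0.64, 0.12, 0.39, -0.01, 0.0]
    [-0.02, 0.64, 0.11, 0.39, -0.01, 0.0]
```

View pics/l10.png

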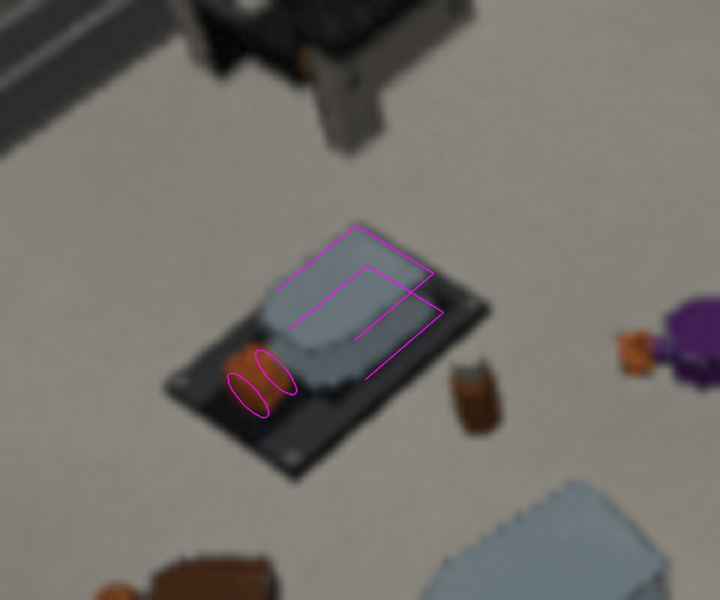

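View pics/r2.png

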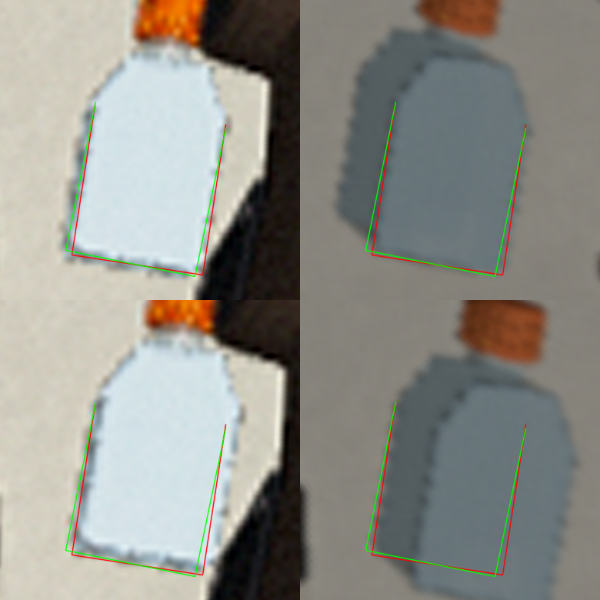

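The medium flask is in its pocket and the vial is untouched. Contact height matched the pocket floor. Yaw -0.15 also fits the large flask in both rectified views, so I'm heading there.

```bash
python3 - <<'E'
from plan import *
t,g=__import__("pickle").load(open("f4.pkl","rb"))
print("pen",unproj(t,[(352,198),(355,240)],.008).round(3))
plan((.5761,-.1816,.13),-.15,1,.7)
E
```

```text
pen [[ 0.565 -0.094  0.008]
 [ 0.437 -0.1    0.008]]
t 22.55 pos [ 0.5058 -0.3745  0.1561] rot units [2.41 0.05 0.05] n 8 width 0.0661 F [0.5 1.  0.3]
    [0.08, 0.6, 0.23, 0.3, 0.01, 0.01]
    [0.08, 0.6, 0.22, 0.3, 0.01, 0.01]
    [0.08, 0.61, 0.21, 0.3, 0.01, 0.01]
    [0.08, 0.61, 0.19, 0.3, 0.01, 0.01]
    [0.08, 0.62, 0.18, 0.3, 0.01, 0.01]
    [0.08, 0.62, 0.17, 0.3, 0.01, 0.01]
    [0.08, 0.62, 0.15, 0.3, 0.01, 0.01]
    [0.08, 0.63, 0.14, 0.3, 0.01, 0.01]
```

Emit:
carry_out([
  [0,0.4,0.2,0.3,0,0],
  [0,0.65,0.22,0.3,0,0],
  [0,0.65,0.21,0.3,0,0],
  [0,0.65,0.2,0.3,0,0],
  [0,0.65,0.18,0.3,0,0],
], hand=0)

```text
t: 23.05
eef_pos: [0.5499, -0.2549, 0.1601]
ee_rot: [-0.463, 1.562, -0.558]
force: [0.6, -0.2, 0.4]
width: 0.0875
```

Emit:
carry_out([
  [0.05,0.65,0.17,0.3,0,0],
  [0.1,0.65,0.16,0.3,0,0],
  [0.1,0.4,0.1,0.2,0,0],
  [0,0.2,0.05,0,0,0],
  [0,0,0,0,0,0],
])

```text
t: 23.55
eef_pos: [0.5795, -0.1758, 0.1521]
ee_rot: [-0.3, 1.56, -0.451]
force: [0.1, 0.7, -0.2]
width: 0.0877
```

```bash
python3 - <<'E'
from plan import *
plan((.5761,-.1816,.05),-.15,1,.5)
E
```

```text
t 23.55 pos [ 0.5795 -0.1758  0.1521] rot units [-0.    0.15  0.05] n 6 width 0.0877 F [ 0.1  0.7 -0.2]
    [0.43, -0.02, -0.01, -0.0, 0.03, 0.01]
    [0.43, -0.02, -0.01, -0.0, 0.03, 0.01]
    [0.43, -0.03, -0.01, -0.0, 0.03, 0.01]
    [0.43, -0.03, -0.01, -0.0, 0.03, 0.01]
    [0.43, -0.03, -0.01, -0.0, 0.03, 0.01]
    [0.43, -0.03, -0.01, -0.0, 0.03, 0.01]
```

Emit:
carry_out([
  [0.4,-0.05,-0.02,0,0.08,0],
  [0.5,-0.05,-0.02,0,0.05,0],
  [0.5,-0.04,-0.02,0,0,0],
  [0.4,0,0,0,0,0],
  [0.2,0,0,0,0,0],
])

```text
t: 24.05
eef_pos: [0.5756, -0.1855, 0.0698]
ee_rot: [-0.687, 1.566, -0.839]
force: [0.6, -1.0, 0.3]
width: 0.0876
```

```bash
python3 - <<'E'
from plan import *
plan((.5761,-.1816,.05),-.15,1,.5)
E
```

```text
t 24.05 pos [ 0.5756 -0.1855  0.0698] rot units [-0.02  0.05  0.04] n 2 width 0.0876 F [ 0.6 -1.   0.3]
    [0.25, 0.05, -0.0, -0.01, 0.03, 0.02]
    [0.25, 0.05, -0.0, -0.01, 0.03, 0.02]
```

Checking the finger clearance over the large flask before I go lower.

Emit:
carry_out([
  [0.2,0.06,0,0,0,0],
  [0.15,0.04,0,0,0,0],
  [0,0,0,0,0,0],
])

```text
t: 24.35
eef_pos: [0.5749, -0.1829, 0.0534]
ee_rot: [-1.295, 1.567, -1.449]
force: [-0.4, 0.0, -0.0]
width: 0.0874
```

```bash
python3 - <<'E'
from plan import *
from stack import *
plan((.5761,-.1816,.009),-.15,1,.4)
g=grab("scene");draw(g,wire("large",(.5919,-.184,-.15),0,(255,0,255)),"pics/l11.png",(200,120,320,220),6)
E
```

```text
t 24.35 pos [ 0.5749 -0.1829  0.0534] rot units [-0.05  0.01  0.05] n 3 width 0.0874 F [-0.4  0.  -0. ]
    [0.37, 0.01, 0.01, -0.02, 0.0, 0.02]
    [0.37, 0.01, 0.01, -0.02, 0.0, 0.02]
    [0.37, 0.01, 0.01, -0.02, 0.0, 0.02]
```

View pics/l11.png

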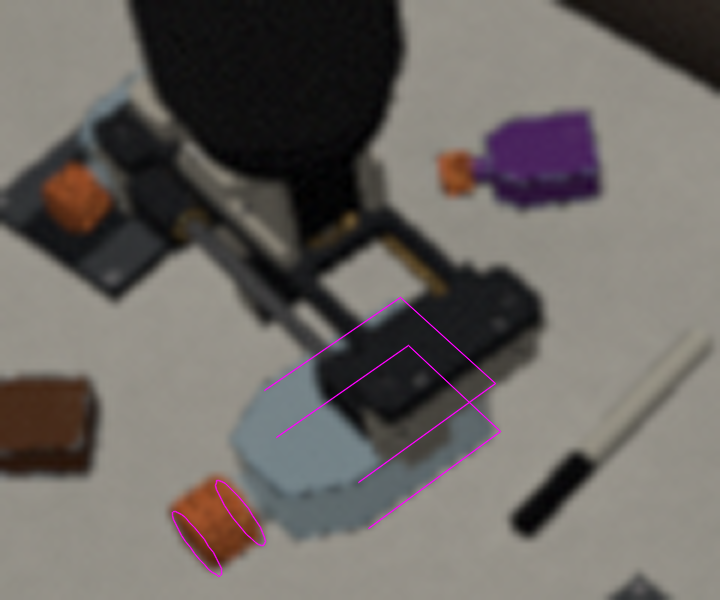

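Emit:
carry_out([
  [0.3,0.02,0.02,0,0,0],
  [0.4,0.02,0.02,0,0,0],
  [0.25,0,0,0,0,0],
  [0,0,0,0,0,0],
  [0,0,0,0,0,0],
])

```text
t: 24.9
eef_pos: [0.5792, -0.1815, 0.0155]
ee_rot: [-0.469, 1.564, -0.621]
force: [-0.3, 0.0, 0.5]
width: 0.0877
```

```bash
python3 - <<'E'
from plan import *
plan((.5761,-.1816,.009),-.15,1,.4)
E
```

```text
t 24.9 pos [ 0.5792 -0.1815  0.0155] rot units [-0.03  0.08  0.04] n 1 width 0.0877 F [-0.3  0.   0.5]
    [0.16, -0.01, -0.08, -0.03, 0.08, 0.04]
```

Emit:
carry_out([
  [0.12,0,-0.06,0,0.05,0],
  [0.04,0,-0.02,0,0.02,0],
  [0,0,0,0,0,0],
])

```text
t: 25.2
eef_pos: [0.5766, -0.181, 0.0097]
ee_rot: [-0.873, 1.567, -1.025]
force: [-0.2, 0.2, 0.6]
width: 0.088
```

Emit:
carry_out([
  [0,0,0,0,0,0],
  [0,0,0,0,0,0],
  [0,0,0,0,0,0],
  [0,0,0,0,0,0],
  [0,0,0,0,0,0],
], hand=1, newtons=35)

```text
t: 25.7
eef_pos: [0.5769, -0.181, 0.0104]
ee_rot: [-0.636, 1.566, -0.788]
force: [-0.5, -0.1, -1.0]
width: 0.0657
```

```bash
python3 - <<'E'
from plan import *
plan((.5761,-.1816,.009),-.15,1,.4)
E
```

```text
t 25.7 pos [ 0.5769 -0.181   0.0104] rot units [-0.03  0.05  0.04] n 1 width 0.0657 F [-0.5 -0.1 -1. ]
    [0.04, -0.02, -0.02, -0.03, 0.05, 0.04]
```

Emit:
carry_out([
  [-0.15,0,0,0,0,0],
  [-0.4,0,0,0,0,0],
  [-0.6,0,0,0,0,0],
  [-0.6,0,0,0,0,0],
  [-0.5,0,0,0,0,0],
])

```text
t: 26.2
eef_pos: [0.5734, -0.1805, 0.1005]
ee_rot: [-2.587, 1.564, -2.74]
force: [-0.2, 0.4, -1.4]
width: 0.0659
```

```bash
python3 - <<'E'
from plan import *
from stack import *
g=grab("scene");s,p,R=cur()
a=np.arctan2(R[1,2],R[0,2]);o=p[:2]+.0152*np.array([np.cos(a),np.sin(a)])
draw(g,wire("large",(o[0],o[1],a),p[2]-.0104,(255,0,255)),"pics/l12.png",(200,110,320,215),6)
plan((.4737,.3833,.115),.131,1,.6)
E
```

```text
t 26.25 pos [ 0.5753 -0.1809  0.1041] rot units [-4.05 -0.02  0.05] n 24 width 0.0656 F [0.7 0.3 2.1]
    [-0.01, 0.56, -0.19, -0.17, -0.0, 0.0]
    [-0.01, 0.57, -0.19, -0.17, -0.0, 0.0]
    [-0.01, 0.57, -0.18, -0.17, -0.0, 0.0]
    [-0.01, 0.57, -0.17, -0.17, -0.0, 0.0]
    [-0.01, 0.57, -0.17, -0.17, -0.0, 0.0]
    [-0.01, 0.58, -0.16, -0.17, -0.0, 0.0]
    [-0.01, 0.58, -0.15, -0.17, -0.0, 0.0]
    [-0.01, 0.58, -0.15, -0.17, -0.0, 0.0]
    [-0.01, 0.58, -0.14, -0.17, -0.0, 0.0]
    [-0.01, 0.58, -0.13, -0.17, -0.0, 0.0]
    [-0.01, 0.58, -0.13, -0.17, -0.0, 0.0]
    [-0.01, 0.59, -0.12, -0.17, -0.0, 0.0]
    [-0.01, 0.59, -0.11, -0.17, -0.0, 0.0]
    [-0.01, 0.59, -0.11, -0.17, -0.0, 0.0]
    [-0.01, 0.59, -0.1, -0.17, -0.0, 0.0]
    [-0.01, 0.59, -0.09, -0.17, -0.0, 0.0]
    [-0.01, 0.59, -0.08, -0.17, -0.0, 0.0]
    [-0.01, 0.59, -0.08, -0.17, -0.0, 0.0]
    [-0.01, 0.59, -0.07, -0.17, -0.0, 0.0]
    [-0.01, 0.59, -0.06, -0.17, -0.0, 0.0]
    [-0.01, 0.59, -0.06, -0.17, -0.0, 0.0]
    [-0.01, 0.6, -0.05, -0.17, -0.0, 0.0]
    [-0.01, 0.6, -0.04, -0.17, -0.0, 0.0]
    [-0.01, 0.6, -0.04, -0.17, -0.0, 0.0]
```

View pics/l12.png

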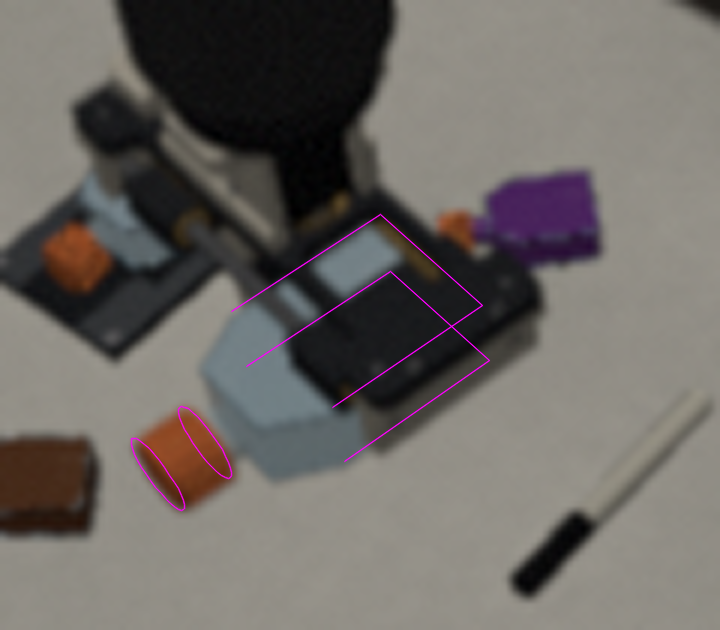

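The large flask is held level with its cap at (230,186), as predicted. Carrying it across.

Emit:
carry_out([
  [0,0.3,-0.1,-0.1,0,0],
  [-0.02,0.5,-0.18,-0.2,0,0],
  [-0.02,0.6,-0.19,-0.2,0,0],
  [-0.02,0.6,-0.18,-0.2,0,0],
  [-0.02,0.6,-0.17,-0.2,0,0],
])

```text
t: 26.75
eef_pos: [0.554, -0.0707, 0.1073]
ee_rot: [-1.658, 1.568, -1.749]
force: [0.2, 0.3, -1.8]
width: 0.0657
```

Emit:
carry_out([
  [-0.02,0.6,-0.17,-0.2,0,0],
  [-0.02,0.6,-0.16,-0.2,0,0],
  [-0.02,0.6,-0.15,-0.2,0,0],
  [-0.02,0.6,-0.15,-0.2,0,0],
  [-0.02,0.6,-0.14,-0.2,0,0],
])

```text
t: 27.25
eef_pos: [0.5254, 0.058, 0.1088]
ee_rot: [-2.532, 1.565, -2.549]
force: [1.1, 0.3, -1.3]
width: 0.0662
```

Emit:
carry_out([
  [-0.02,0.6,-0.13,-0.2,0,0],
  [-0.02,0.6,-0.12,-0.2,0,0],
  [-0.02,0.6,-0.11,-0.2,0,0],
  [-0.02,0.6,-0.11,-0.2,0,0],
  [-0.02,0.6,-0.1,-0.2,0,0],
])

```text
t: 27.75
eef_pos: [0.4951, 0.1839, 0.1104]
ee_rot: [-2.711, 1.56, -2.653]
force: [-0.1, 0.7, -1.8]
width: 0.0661
```

```bash
python3 - <<'E'
from plan import *
plan((.4737,.3833,.1),.131,1,.6)
E
```

```text
t 27.75 pos [0.4951 0.1839 0.1104] rot units [-1.05 -0.14  0.06] n 9 width 0.0661 F [-0.1  0.7 -1.8]
    [0.03, 0.56, -0.03, -0.12, -0.02, 0.01]
    [0.03, 0.56, -0.02, -0.12, -0.02, 0.01]
    [0.03, 0.56, -0.02, -0.12, -0.02, 0.01]
    [0.03, 0.56, -0.01, -0.12, -0.02, 0.01]
    [0.03, 0.56, -0.01, -0.12, -0.02, 0.01]
    [0.03, 0.56, -0.0, -0.12, -0.02, 0.01]
    [0.03, 0.56, -0.0, -0.12, -0.02, 0.01]
    [0.03, 0.56, 0.0, -0.12, -0.02, 0.01]
    [0.03, 0.56, 0.01, -0.12, -0.02, 0.01]
```

Emit:
carry_out([
  [0,0.6,-0.02,-0.2,-0.05,0],
  [0,0.6,-0.02,-0.2,-0.05,0],
  [0,0.6,-0.01,-0.2,-0.03,0],
  [0,0.6,0,-0.15,0,0],
  [0,0.6,0,-0.15,0,0],
])

```text
t: 28.25
eef_pos: [0.4766, 0.3087, 0.1076]
ee_rot: [-2.217, 1.563, -2.091]
force: [0.5, 0.9, -1.8]
width: 0.0659
```

Emit:
carry_out([
  [0,0.6,0,-0.1,0,0],
  [0,0.5,0,-0.1,0,0],
  [0,0.3,0,0,0,0],
  [0,0,0,0,0,0],
])

```text
t: 28.65
eef_pos: [0.4656, 0.3693, 0.1053]
ee_rot: [-2.314, 1.56, -2.17]
force: [0.5, -1.1, -1.6]
width: 0.0661
```

```bash
python3 - <<'E'
from plan import *
plan((.4737,.3833,.06),.131,1,.4)
E
```

```text
t 28.65 pos [0.4656 0.3693 0.1053] rot units [ 0.2  -0.1   0.11] n 4 width 0.0661 F [ 0.5 -1.1 -1.6]
    [0.28, 0.08, 0.06, 0.05, -0.03, 0.03]
    [0.28, 0.08, 0.06, 0.05, -0.03, 0.03]
    [0.28, 0.08, 0.06, 0.05, -0.03, 0.03]
    [0.28, 0.08, 0.06, 0.05, -0.03, 0.03]
```

Emit:
carry_out([
  [0.2,0.1,0.07,0.05,-0.03,0.03],
  [0.3,0.1,0.06,0.05,-0.03,0.03],
  [0.3,0.08,0.05,0.05,-0.03,0.03],
  [0.2,0.04,0.03,0.05,0,0],
  [0,0,0,0,0,0],
])

```text
t: 29.15
eef_pos: [0.472, 0.381, 0.0603]
ee_rot: [-2.29, 1.567, -2.164]
force: [-0.3, -0.1, -1.6]
width: 0.0656
```

```bash
python3 - <<'E'
from plan import *
from stack import *
plan((.4737,.3833,.0154),.131,1,.25)
g=grab("scene");s,p,R=cur()
a=np.arctan2(R[1,2],R[0,2]);o=p[:2]+.0152*np.array([np.cos(a),np.sin(a)])
draw(g,wire("large",(o[0],o[1],a),p[2]-.0104,(255,0,255)),"pics/l13.png",(410,230,530,350),6)
E
```

```text
t 29.15 pos [0.472  0.381  0.0603] rot units [-0.06 -0.04  0.04] n 5 width 0.0656 F [-0.3 -0.1 -1.6]
    [0.22, 0.01, 0.01, -0.01, -0.01, 0.01]
    [0.22, 0.01, 0.01, -0.01, -0.01, 0.01]
    [0.22, 0.01, 0.01, -0.01, -0.01, 0.01]
    [0.22, 0.01, 0.01, -0.01, -0.01, 0.01]
    [0.22, 0.01, 0.01, -0.01, -0.01, 0.01]
```

View pics/l13.png

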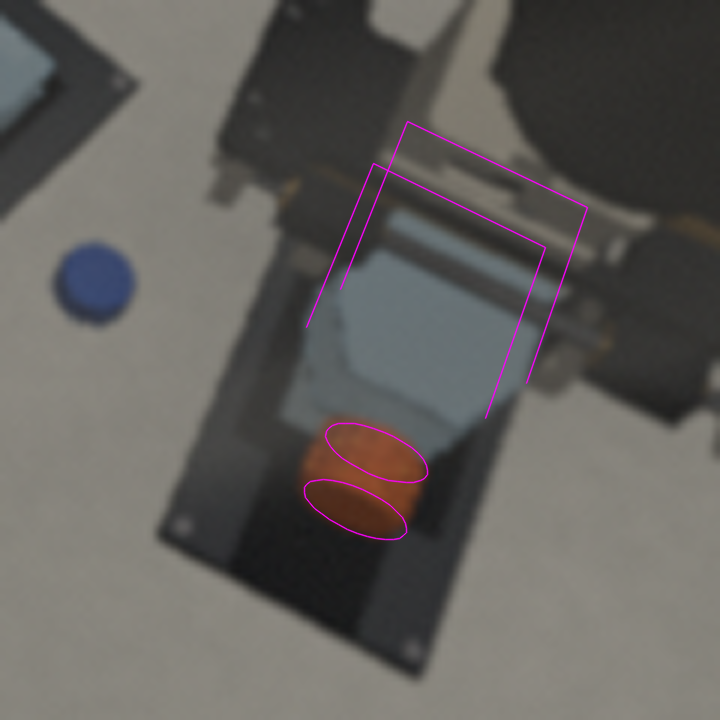

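Emit:
carry_out([
  [0.2,0.03,0.02,0,0,0],
  [0.3,0.03,0.02,0,0,0],
  [0.25,0.02,0,0,0,0],
  [0.15,0,0,0,0,0],
  [0,0,0,0,0,0],
])

```text
t: 29.7
eef_pos: [0.4737, 0.3844, 0.0221]
ee_rot: [-2.224, 1.568, -2.097]
force: [-0.3, 0.1, -0.9]
width: 0.0662
```

```bash
python3 - <<'E'
from plan import *
plan((.4737,.3833,.0154),.131,1,.12)
E
```

```text
t 29.7 pos [0.4737 0.3844 0.0221] rot units [-0.06 -0.02  0.03] n 2 width 0.0662 F [-0.3  0.1 -0.9]
    [0.08, -0.01, -0.0, -0.03, -0.01, 0.02]
    [0.08, -0.01, -0.0, -0.03, -0.01, 0.02]
```

Emit:
carry_out([
  [0.08,-0.02,0,0,0,0],
  [0.06,0,0,0,0,0],
  [0.04,0,0,0,0,0],
])

```text
t: 30.0
eef_pos: [0.474, 0.3838, 0.0154]
ee_rot: [-2.072, 1.568, -1.945]
force: [-7.3, -2.1, 18.3]
width: 0.0655
```

Emit:
carry_out([
  [-0.01,0,0,0,0,0],
  [0,0,0,0,0,0],
  [0,0,0,0,0,0],
  [0,0,0,0,0,0],
], hand=0.1)

```text
t: 30.4
eef_pos: [0.4748, 0.3849, 0.0173]
ee_rot: [0.162, 1.569, 0.289]
force: [-0.4, -0.4, -0.1]
width: 0.0791
```

Emit:
carry_out([
  [-0.3,0,0,0,0,0],
  [-0.7,0,0,0,0,0],
  [-0.8,0,0,0,0,0],
  [-0.8,0,0,0,0,0],
  [-0.7,0,0,0,0,0],
])

```text
t: 30.9
eef_pos: [0.4732, 0.3825, 0.1523]
ee_rot: [-2.184, 1.563, -2.057]
force: [0.2, 0.5, 0.3]
width: 0.0787
```

Emit:
carry_out([
  [0,-0.6,0,0,0,0],
  [0,-0.9,0,0,0,0],
  [0,-0.9,0,0,0,0],
  [0,-0.9,0,0,0,0],
  [0,-0.9,0,0,0,0],
])

```text
t: 31.4
eef_pos: [0.497, 0.2155, 0.1614]
ee_rot: [0.393, 1.564, 0.527]
force: [1.1, -0.7, -0.3]
width: 0.079
```

Emit:
carry_out([
  [0,-0.9,0,0,0,0],
  [0,-0.9,0,0,0,0],
  [0,-0.9,0,0,0,0],
  [0,-0.5,0,0,0,0],
  [0,0,0,0,0,0],
])

```text
t: 31.9
eef_pos: [0.5125, 0.0776, 0.1638]
ee_rot: [0.403, 1.561, 0.534]
force: [-0.6, 0.3, -1.2]
width: 0.0789
```

```bash
cat > check.py <<'E'
from rect import *
import sys
g=grab("scene");t=grab("top");pickle.dump((t,g),open("f5.pkl","wb"))
cv2.imwrite("pics/top5.png",t["pixels"][...,::-1])
tr={"small":(.4803,.1993,-.168),"medium":(.5191,-.3733,.0168),"large":(.4878,.3851,.131)}
rows=[]
for n,p in tr.items():
    d=S[n];im=[]
    for F in(t,g):
        a=rect(F,.005+d["H"]/1000,p[0],p[1],half=.09,ppm=1450);boxat(a,p,d["L"],d["W"],d["p"],p[0],p[1],half=.09,ppm=1450)
        im.append(a)
    rows.append(np.vstack(im))
c=np.hstack(rows);print(c.shape);cv2.imwrite("pics/r5.png",c)
E
python3 check.py
```

```text
(522, 783, 3)
```

View pics/r5.png

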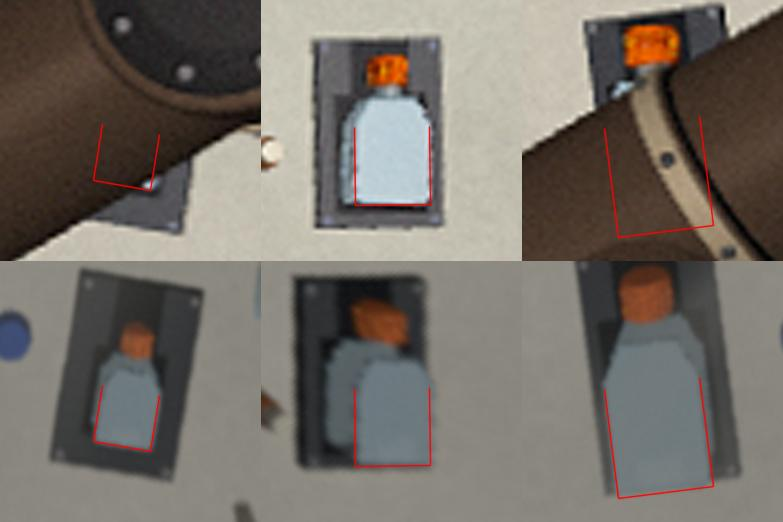

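View pics/top5.png

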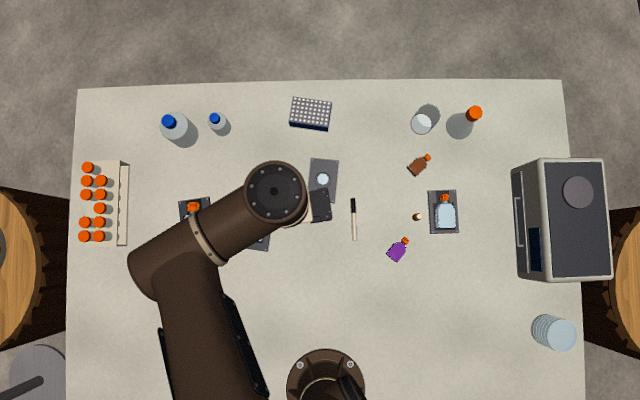

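The small and medium flasks match their seated outlines. The large one is about 3 mm toward +x in the scene view. I'll move the arm clear so the top camera can check everything.

Emit:
carry_out([
  [0,-0.6,0.1,0,0,0],
  [0,-0.9,0.1,0,0,0],
  [0,-0.9,0.1,0,0,0],
  [0,-0.9,0.1,0,0,0],
  [0,-0.9,0.1,0,0,0],
])

```text
t: 32.5
eef_pos: [0.5571, -0.0817, 0.1648]
ee_rot: [0.393, 1.557, 0.537]
force: [-0.3, 0.3, -0.4]
width: 0.0791
```

Emit:
carry_out([
  [0,-0.9,0.1,0,0,0],
  [0,-0.9,0.1,0,0,0],
  [0,-0.5,0,0,0,0],
  [0,0,0,0,0,0],
  [0,0,0,0,0,0],
])

```text
t: 33.0
eef_pos: [0.5808, -0.1743, 0.164]
ee_rot: [0.394, 1.558, 0.539]
force: [0.2, -0.4, 0.6]
width: 0.0792
```

```bash
python3 check.py; python3 - <<'E'
from rect import *
t,g=pickle.load(open("f5.pkl","rb"));t0,g0=pickle.load(open("f0.pkl","rb"))
o=[]
for c in((.623,-.0045),(.507,-.286),(.56,.1)):
    o.append(np.vstack([rect(F,.02,*c,half=.07,ppm=1400) for F in(t0,t)]+[rect(F,.02,*c,half=.07,ppm=1400) for F in (g,)]))
cv2.imwrite("pics/r6.png",np.hstack(o))
E
```

```text
(522, 783, 3)
```

View pics/r5.png

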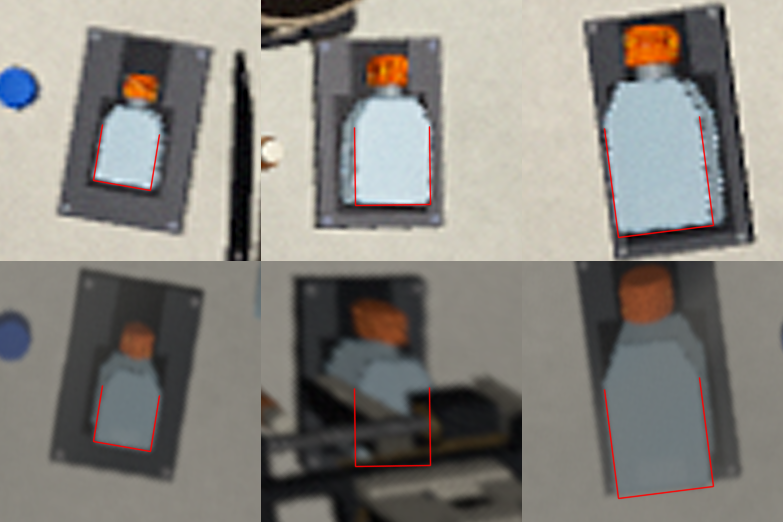

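View pics/r6.png

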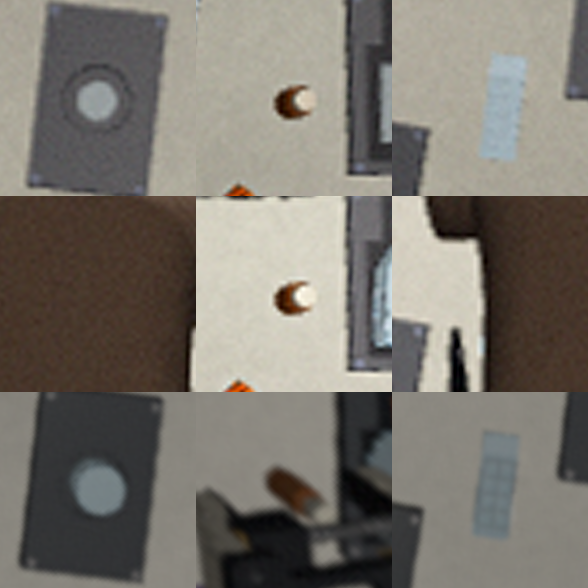

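View pics/top5.png

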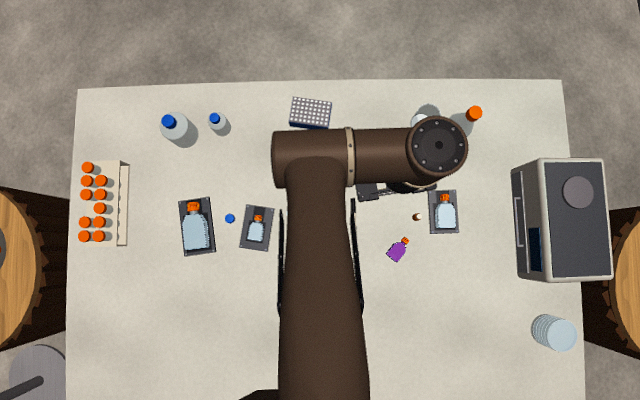

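All four vessels are in their pockets with the flask caps in the channels. The vial and slide haven't moved, and the gripper is clear at z = 0.16. Handing in.

```bash
python3 -c "
from station import arm
print(arm.job_done())"
```

```text
the job is handed in; nothing more can be done
None
```

I took the stack apart from the top down and seated all four vessels in their own trays. The job was handed in at about 33 s of the 106 s allowed, and no verdict is given.

- **Flasks:** In the last pictures each flask lies along its tray with its cap in the channel. The small and medium flasks are about 1–2 mm off the predicted seated position. The large flask is about 3 mm toward its cap in one view. All are well inside the 12 mm limit.
- **Dish:** It sits centred in its pocket. The last check was in the scene camera only, because the arm hid it from the top camera.
- **Flatness:** Every vessel touched down at the expected pocket-floor height, with 12–25 N at contact, and all were released before handing in. I did not measure tilt separately.
- **Bystanders:** The vial is unmoved in the top view and the slide in the scene view. The other camera's view of each was partly or fully blocked by the arm.
- **Measurements that disagreed:** The first automatic fit gave the flask yaw as -0.20 to -0.28 rad. Rectified views of the medium and large flasks showed about -0.15, and I used that for both. The small flask was gripped at -0.26. Early zero-motion rows also let the arm drift a few mm upward, which I corrected before the first grip.

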